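# Level the drawdown stand and hold it down

## Robot

A 6-joint arm with a two-finger parallel gripper is mounted at the origin on the work surface; the furniture and walls round the work are solid. World frame = base frame: x ahead of the robot, y to its left, z up, the work surface at z = 0. Lengths are in m, angles in rad, forces in N, time in s.
With the tool pointing down it reaches from about 0.4 to 0.825 m from the base axis. Payload 7 kg.
Tool frame: the origin (TCP) lies between the finger pads; the fingertips stand arm.nose_length ahead of it and the grasp point (between the pads) is the TCP (arm.nose_length is the distance from the TCP to the fingertips, in m); x points along the fingers, z is the direction in which the jaws open and shut, and the axes are right-handed (so a half turn about x gives the same grasp; the last joint's range is limited). The gripper opens to 88 mm and grips with 3 to 60 N. Pads are 19 mm wide; open, the fingers measure 130 mm over their backs; the gripper's body (78 mm by 193 mm) begins 47 mm behind the grasp point.
Start: joints at [1.478, 0.359, 0.012, 0, -1.224, -0.288], TCP at [0.251, 0.627, 0.246] pointing down, gripper open.
Joint ranges: [-3.07, 3.07], [-1.43, 2.12], [-1.02, 1.25], [-3.03, 1.67], [-3.05, -0], [-3.03, 3.03]. Speed limits (rad/s): [2.39, 2.39, 3.01, 3.14, 3.14, 3.14].

## Interface

Orientations are given as [roll, pitch, yaw] about the fixed x, y, z axes, in that order (R = Rz(yaw) Ry(pitch) Rx(roll)).
In Python, from station import arm, viewer, spotter gives the robot as it stands.
- The arm moves only by the shell command python3 -m handwheel 'ROWS' [FORCE]. ROWS is a JSON object of lists of equal length, an entry for each row: "gripper": the gripper command: -1 is shut, 1 is fully open, values between are in proportion; "travel": the shift along the world's x, y, z each as a share of 500 mm, from -1 to 1, a list of three; "spin": the turn about the world's z as a share of 45 degrees, from -1 to 1. A call has 1 to 20 rows; each row is the pose to reach, as a shift and turn from the pose commanded when the call began; what a row does not reach only later rows make up. A row lasts 1/10 s, in which the tool goes at most 50 mm and 8.59 degrees, less where a joint would pass 70% of its speed; a pose out of reach is approached as far as the arm can. A call with a number of a shift or a turn outside -1 to 1 is refused whole. A call with a gripper value outside its range is refused whole. The fingers move at their own pace and stop on an object; FORCE is the grip in N (left out, the last holds). Time passes only in rows, so rows that repeat a pose let the fingers close. It gives the time, the measured TCP pose, the force and the opening at its end, in the units of the state.
- arm.get_state(): the state, without advancing time (a new reading comes with each control period).
- viewer.grab_frame(name): name is "side" or "top"; returns a dict with "pixels" (420x560x3 uint8, blue, green, red), "fx", "fy", "cx", "cy" (pixels), "k1" (the pictures are not rectified: a ray, as slopes to the right and down, at radius r is drawn at 1 + k1 r^2 times it, then the intrinsics apply), "eye" and "attitude" of the camera in the world. Camera axes: x right, y down, z forward; pixel columns grow to the right and rows downward; lengths in m; the calibration is good to about 2 mm. A picture is of the moment at which its call begins. There is no depth.
- arm.job_done(): hands the job in, once; it reports no verdict.
Trained networks look in the newest picture that a camera, given by its name, has taken for a name from the list of things; names that differ only in an ending like _2 or _b are one class to them, and where a whole thing is asked for, a point or a joint stands for the part that bears it (a point fixed in the world has none). Each returns a list of dicts, best first, with "conf" (0 to 1); they miss things now and then, are a little off and sometimes report something else, mostly with a low value. They report only what shows in the picture. A call takes as long as a camera call. They do not tell look-alikes from the thing itself.
- spotter.spot_in(camera, label): "rect" ([left, top, right, bottom] in pixels, round what is visible of it).
- spotter.tip_of(camera, label): "at" ([column, row] in pixels: a listed point, or the origin of a listed thing).
The state is a dict: "t": time; "q": joint angles; "qd": joint speeds; "joint_efforts": joint torques, N m; "eef_pos": TCP position; "ee_rot": TCP orientation; "force": force on the tool from outside, world axes, zero at the start; "moment": the same for the moment, N m; "width": finger opening in m.
Only numpy, scipy, OpenCV 4.12 (cv2) and the standard library are available. Lean on these libraries where they do the work, as an engineer would, in place of code of your own. Each camera call takes 0.05 s, during which the arm holds its last target.

## Task

Lay the spirit level flat and lengthwise on the clear part of the drawdown stand's hinged metal plate and let go of it. Then press the plate's sprung end fully down by the black levelling knob and turn the knob, in several partial turns if need be, until the bubble stands between the two lines while the plate is down. Finish still holding the knob and pressing the plate fully down with the bubble centred; leave the tin, paint pot, tape measure and tape roll where they are.

Things in the scene. Friction and masses are not known exactly. Their poses are not given: they have to be found in the camera images.
- level_mid (a point): Centre of the spirit level, half-way up: a plain dark steel bar 140 (x) x 24 (y) x 32 mm (z) with thin black ends, about 300 g; its underside is 16 mm below this point. x runs along its length, z up. Grasp it across its 24 mm width at the middle. On the plate, either end may point to the knob.
- level: The same spirit level; origin at the centre of its underside, same axes. A green vial 68 mm long lies along x in an open window in the middle of its top, with a pale bubble 16 mm long and two black lines 11 mm either side of the middle. Centred: the bubble lies between the lines.
- bubble (a joint): Bubble's centre along the level's own x axis, m: 0 = midway between the lines, positive toward the level's +x end, stops at +-0.021; within 3 mm of 0 is centred. It moves to the higher end, 0.9 mm for each 0.001 rad of slope, and takes about 1.5 s to settle.
- plate_rest (a point): Point on the top face of the aluminium plate (262 x 100 x 8 mm, top about 38 mm above the worktop) where the middle of the level's underside belongs; a few cm off is all right. x runs along the plate toward the knob, z is its normal. Hinge 95 mm behind this point, knob axis 150 mm ahead; clear from 97 mm behind to 125 mm ahead.
- plate (a joint): Angle by which a spring lifts the plate's knob end off its foot, rad: 0 = pressed fully down (below 0.004 counts), 0.035 = let go (knob 8.6 mm higher). Pressing on the knob takes about 4 N at first and 7 to 10 N to be fully down, where it stops firmly. While let go the bubble lies far toward the knob end and tells nothing.
- knob_mid (a point): Centre of the black fluted levelling knob, on its axis, half-way up: a round upright knob 40 mm across and 28 mm high on the plate's sprung end, 245 mm from the hinge; its underside is 14 mm below this point and 4 mm above the plate's top face. Grip it across from above; the plate can be pressed down through this grip.
- knob: The same knob; origin on its axis at its underside. It turns stiffly (0.06 N m) and stays as left. Clockwise from above raises the knob end 1.2 mm per radian (plate pressed down), which moves the bubble 4.5 mm per radian toward the knob. At the start the knob end is too low, by 1.6 to 3.4 rad of turning; no stop in that range.
- stand: The stand's grey base, 280 x 110 mm, fixed to the worktop; origin at the centre of its underside, x lengthwise toward the knob end.
- tin: Bystander: small paint tin, 68 mm across and 62 mm high; origin at the centre of its underside.
- pot: Bystander: tester pot with screw lid, 49 mm across and 60 mm high; origin at the centre of its underside.
- measure: Bystander: pocket tape measure, 78 x 54 x 62 mm; origin at its underside.
- tape: Bystander: masking tape roll lying flat, 104 mm across and 25 mm high; origin at the centre of its underside.
Things that resemble listed ones, but are neither listed nor needed, are in the scene too. Leave any red look-alike of the level alone.

How it is judged:
By the outcome, as a careful person would: the job done as asked, in the order asked, and still so for the second after the job is handed in, while the arm keeps its last pose, push and grip.
It also fails if it takes over 72 s, if anything falls off the work surface, if the arm or the gripper's body presses on something with over 40 N, if the wrist force passes 120 N, or if a joint passes its speed limit or range.

## Working session

There is one attempt and no reset: what is moved stays moved. The work goes in short steps, Python scripts to look and compute and a shell command to move; the robot and the scene stay as the last step left them, time stands still between calls to the robot, and variables do not carry over. Pictures are saved under pics/ and viewed, and the job is handed in when it is done.

```bash
ls; mkdir -p pics; cat > h.py <<'E'
import numpy as np, cv2
from station import arm, viewer, spotter
from scipy.spatial.transform import Rotation as R
def grab(n):
    f=viewer.grab_frame(n); return f
def rot(f):
    a=np.array(f["attitude"],float)
    if a.shape==(3,3): return a
    if a.size==4: return R.from_quat(a).as_matrix()
    return R.from_euler('xyz',a).as_matrix()
def K(f): return np.array([[f["fx"],0,f["cx"]],[0,f["fy"],f["cy"]],[0,0,1.]])
def ray(f,p):
    u=cv2.undistortPoints(np.array([[p]],float),K(f),np.array([f["k1"],0,0,0.]))[0,0]
    return np.array(f["eye"],float), rot(f)@np.array([u[0],u[1],1])
def onz(f,p,z):
    o,d=ray(f,p); return o+d*(z-o[2])/d[2]
def proj(f,P):
    c=rot(f).T@(np.array(P,float)-np.array(f["eye"])); s=c[:2]/c[2]; s=s*(1+f["k1"]*(s@s))
    return np.array([f["fx"]*s[0]+f["cx"],f["fy"]*s[1]+f["cy"]])
def tri(f1,p1,f2,p2):
    o1,d1=ray(f1,p1);o2,d2=ray(f2,p2)
    A=np.stack([d1,-d2],1);t=np.linalg.lstsq(A,o2-o1,rcond=None)[0]
    a=o1+d1*t[0];b=o2+d2*t[1]; return (a+b)/2,np.linalg.norm(a-b)
E
python3 - <<'E'
from h import *
print(arm.get_state(), arm.nose_length)
for n in("side","top"):
    f=grab(n); cv2.imwrite(f"pics/{n}0.png",f["pixels"])
    print({k:v for k,v in f.items() if k!="pixels"})
    for l in("level_mid","level","plate_rest","knob_mid","knob","stand","bubble"):
        for r in (spotter.tip_of(n,l) if l!="bubble" else [])[:3]: print(n,l,"tip",r)
        for r in (spotter.spot_in(n,l) if l in("level","knob","stand","bubble") else [])[:3]: print(n,l,r)
E
```

```text
pics
{'t': 0.0, 'q': array([ 1.47810678e+00,  3.59381036e-01,  1.10664185e-02, -3.78198454e-04,
       -1.22407256e+00, -2.88127324e-01]), 'qd': array([ 0.00104265,  0.00133375, -0.00169412, -0.00105946,  0.00118032,
        0.00092757]), 'joint_efforts': array([ 5.12811657e-04, -5.82718241e+01,  2.93053436e+01,  6.99672773e+00,
        6.93808499e-03, -1.57439986e-04]), 'eef_pos': array([0.25071013, 0.6262274 , 0.24462467]), 'ee_rot': array([ 0.06828512,  1.56916622, -1.88345689]), 'force': array([-0.39082776, -0.63137271, -0.54410954]), 'moment': array([ 0.03710853, -0.02713974, -0.00801671]), 'width': 0.0877380873147285} 0.019
{'fx': 436.4852936056543, 'fy': 436.4852936056543, 'cx': 277.7336607598778, 'cy': 205.0286845565566, 'k1': -0.09138886261641595, 'eye': array([-0.05208136, -1.01191792,  0.54307151]), 'attitude': array([-1.93226432,  0.02499396, -0.47742022])}
side level_mid tip {'at': [252.9, 204.1], 'conf': 0.78}
side level_mid tip {'at': [231.2, 188.9], 'conf': 0.6}
side level_mid tip {'at': [209.6, 225.3], 'conf': 0.49}
side level tip {'at': [252.4, 210.1], 'conf': 0.92}
[... 1200 characters left out ...]
f': 0.58}
top level tip {'at': [172.1, 216.8], 'conf': 0.55}
top level {'rect': [207.0, 199.0, 254.3, 222.5], 'conf': 0.91}
top level {'rect': [242.8, 267.3, 287.4, 294.5], 'conf': 0.91}
top level {'rect': [148.3, 203.5, 193.3, 233.2], 'conf': 0.79}
top plate_rest tip {'at': [324.7, 225.1], 'conf': 0.65}
top knob_mid tip {'at': [376.0, 217.8], 'conf': 0.61}
top knob_mid tip {'at': [229.1, 214.2], 'conf': 0.55}
top knob tip {'at': [376.5, 219.8], 'conf': 0.51}
top knob {'rect': [371.8, 214.6, 387.0, 227.6], 'conf': 0.63}
top knob {'rect': [287.5, 204.2, 382.4, 247.3], 'conf': 0.4}
top stand tip {'at': [334.3, 225.2], 'conf': 0.57}
top stand {'rect': [285.2, 202.0, 385.8, 251.4], 'conf': 0.88}
```

View pics/side0.png

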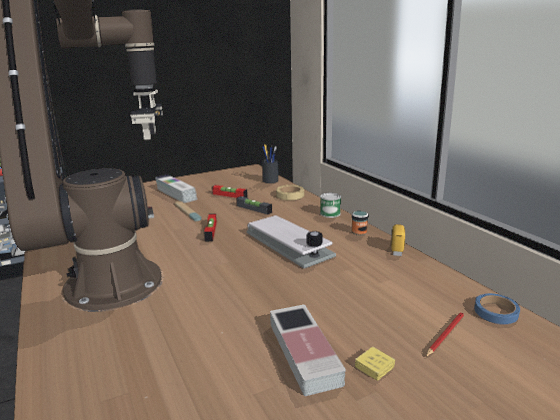

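View pics/top0.png

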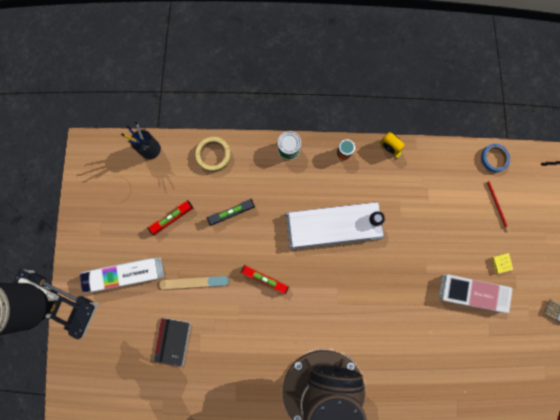

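```bash
python3 - <<'E'
import cv2,numpy as np
t=cv2.imread('pics/top0.png')[185:305,140:400]; s=cv2.imread('pics/side0.png')[170:290,190:380]
cv2.imwrite('pics/c_top.png',cv2.resize(t,None,fx=3,fy=3,interpolation=2)); cv2.imwrite('pics/c_side.png',cv2.resize(s,None,fx=4,fy=4,interpolation=2))
E
```

```text
(no output)
```

View pics/c_top.png

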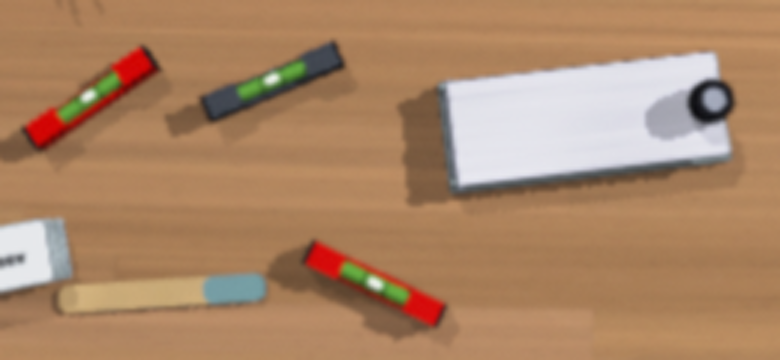

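View pics/c_side.png

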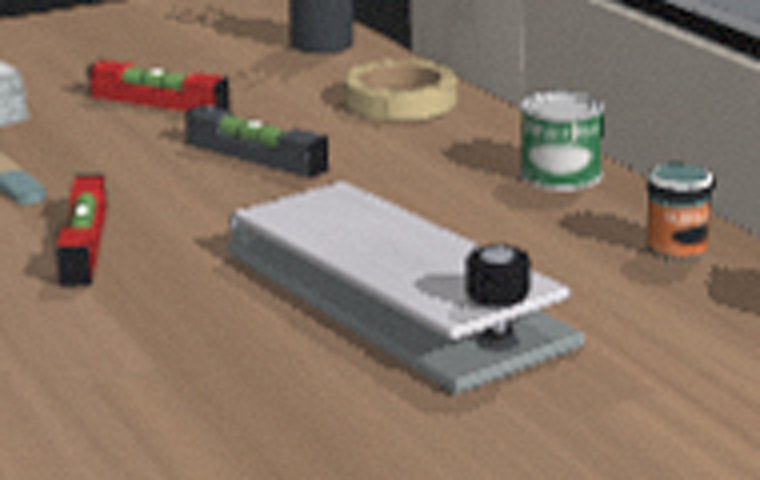

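Three levels appear in the top view: red at (170,218), red at (265,280) and dark steel at (231,212). The dark one fits "plain dark steel bar with thin black ends", and the crop confirms it. The knob is at (377,218) and the plate runs from (288,225) to (382,225).

```bash
python3 - <<'E'
from h import *
f=grab("top"); g=grab("side"); im=f["pixels"]
# level
c=im[195:230,200:262].astype(int); 
hsv=cv2.cvtColor(im,cv2.COLOR_BGR2HSV)
m=((im[:,:,2].astype(int)-im[:,:,0])<12).astype(np.uint8)|((hsv[...,0]>35)&(hsv[...,0]<85)).astype(np.uint8)
mm=np.zeros_like(m); mm[197:227,203:260]=m[197:227,203:260]
n,l,st,ce=cv2.connectedComponentsWithStats(mm); i=1+np.argmax(st[1:,4]); print(st[i],ce[i])
r=cv2.minAreaRect(cv2.findContours((l==i).astype(np.uint8),0,1)[0][0]); print(r)
b=cv2.boxPoints(r); W=np.array([onz(f,p,.03) for p in b]); print(W.round(4), W.mean(0))
d=[W[1]-W[0],W[2]-W[1]]; d=max(d,key=np.linalg.norm); print("level yaw",np.arctan2(d[1],d[0]),np.linalg.norm(d))
a=spotter.tip_of("top","level_mid")[0]["at"];b2=spotter.tip_of("side","level_mid")[0]["at"]
print("tri level",tri(f,a,g,b2),onz(f,a,.016),onz(g,b2,.016))
# plate
v=(hsv[...,2]>190)&(hsv[...,1]<40); mm=np.zeros_like(m); mm[200:252,283:388]=v[200:252,283:388]
r=cv2.minAreaRect(np.argwhere(mm)[:,::-1].astype(np.float32)); b=cv2.boxPoints(r); print(r)
W=np.array([onz(f,p,.042) for p in b]); print(W.round(4),W.mean(0))
d=[W[1]-W[0],W[2]-W[1]]; d=max(d,key=np.linalg.norm); print("plate yaw",np.arctan2(d[1],d[0]),np.linalg.norm(d))
for lab,z in(("plate_rest",.041),("knob_mid",.064),("knob",.05),("stand",0)):
    A=spotter.tip_of("top",lab);B=spotter.tip_of("side",lab)
    for q in A[:2]: print(lab,"top",q,onz(f,q["at"],z).round(4))
    for q in B[:1]: print(lab,"side",q,onz(g,q["at"],z).round(4))
    if A and B: print(tri(f,A[0]["at"],g,B[0]["at"]))
print(arm.get_state()["t"])
E
```

```text
[208 200  46  25 380] [230.29473684 212.07368421]
((230.30531311035156, 211.9203643798828), (8.478238105773926, 47.388893127441406), 67.2490234375)
[[0.4893 0.3473 0.03  ]
 [0.5462 0.2223 0.03  ]
 [0.5233 0.212  0.03  ]
 [0.4667 0.3366 0.03  ]] [0.50639961 0.27952959 0.03      ]
level yaw -1.1435507664641391 0.13731782302368548
tri level (array([0.46312519, 0.27514262, 0.09359076]), np.float64(0.07957602015340373)) [0.51378151 0.27284742 0.016     ] [0.50243374 0.49657756 0.016     ]
((335.4931335449219, 223.94198608398438), (34.117645263671875, 90.49354553222656), 83.2901611328125)
[[ 0.5072  0.1108  0.042 ]
 [ 0.5443 -0.1506  0.042 ]
 [ 0.4454 -0.1606  0.042 ]
 [ 0.4101  0.0976  0.042 ]] [ 0.47674704 -0.02571467  0.042     ]
plate yaw -1.4298640430351401 0.2639382048002086
plate_rest top {'at': [322.7, 226.3], 'conf': 0.93} [0.4689 0.0121 0.041 ]
plate_rest top {'at': [229.4, 213.4], 'conf': 0.62} [0.5002 0.2807 0.041 ]
plate_rest side {'at': [282.4, 228.7], 'conf': 0.77} [ 0.4711 -0.0023  0.041 ]
(array([0.47315235, 0.00991798, 0.03509313]), np.float64(0.007609863161989836))
knob_mid top {'at': [376.2, 217.8], 'conf': 0.76} [ 0.4935 -0.1379  0.064 ]
knob_mid side {'at': [314.1, 239.9], 'conf': 0.62} [ 0.4837 -0.1524  0.064 ]
(array([ 0.49342381, -0.13907346,  0.05659166]), np.float64(0.0025599839481955555))
knob top {'at': [374.0, 222.0], 'conf': 0.54} [ 0.4833 -0.1347  0.05  ]
knob side {'at': [312.0, 240.7], 'conf': 0.78} [ 0.492  -0.1286  0.05  ]
(array([ 0.48511862, -0.13504899,  0.0536366 ]), np.float64(0.005184944106306326))
stand top {'at': [332.4, 225.6], 'conf': 0.74} [ 0.4767 -0.0211  0.    ]
stand side {'at': [291.9, 193.3], 'conf': 0.71} [0.6996 0.3541 0.    ]
(array([ 0.4763956 , -0.01124778,  0.14528521]), np.float64(0.03949263906132834))
1.7
```

```bash
python3 - <<'E'
from h import *
s=arm.get_state(); M=R.from_euler('xyz',s["ee_rot"]).as_matrix(); print(M.round(3)); jz=M[:,2]; y=np.arctan2(jz[1],jz[0]); print("jaw yaw",y, s["eef_pos"])
for t in(-1.1436+np.pi/2,-1.1436-np.pi/2): print("delta to level deg",np.degrees((t-y+np.pi)%(2*np.pi)-np.pi))
print(np.array([.508,.278])-s["eef_pos"][:2])
E
```

```text
[[ 0.     0.928 -0.372]
 [-0.    -0.372 -0.928]
 [-1.     0.     0.   ]]
jaw yaw -1.9515739525197329 [0.25088068 0.62661233 0.24552952]
delta to level deg 136.29349743588426
delta to level deg -43.70650256411574
[ 0.25711932 -0.34861233]
```

```bash
python3 -m handwheel '{"gripper":[1,1,1,1,1,1,1,1,1,1,1,1],"travel":[[0.514,-0.697,0],[0.514,-0.697,0],[0.514,-0.697,0],[0.514,-0.697,0],[0.514,-0.697,0],[0.514,-0.697,0],[0.514,-0.697,0],[0.514,-0.697,0],[0.514,-0.697,-0.2],[0.514,-0.697,-0.2],[0.514,-0.697,-0.2],[0.514,-0.697,-0.2]],"spin":[-0.971,-0.971,-0.971,-0.971,-0.971,-0.971,-0.971,-0.971,-0.971,-0.971,-0.971,-0.971]}' 30
python3 - <<'E'
from h import *
s=arm.get_state(); print(s["q"],s["eef_pos"]); f=grab("top"); 
cv2.imwrite("pics/t1.png",f["pixels"])
g=grab("side"); cv2.imwrite("pics/s1.png",cv2.resize(g["pixels"][100:300,150:400],None,fx=3,fy=3,interpolation=2))
jz=R.from_euler('xyz',s["ee_rot"]).as_matrix()[:,2];print(np.arctan2(jz[1],jz[0]))
E
```

```text
t: 2.9
eef_pos: [0.5079, 0.2775, 0.145]
ee_rot: [0.572, 1.568, -2.143]
force: [-0.0, -0.5, 1.3]
width: 0.0873
[ 8.38172014e-01  2.88403092e-01 -3.37421606e-01  5.20922498e-04
 -9.47586262e-01 -4.11749314e-01] [0.50785609 0.2775016  0.14503367]
-2.7148669630718913
```

View pics/t1.png

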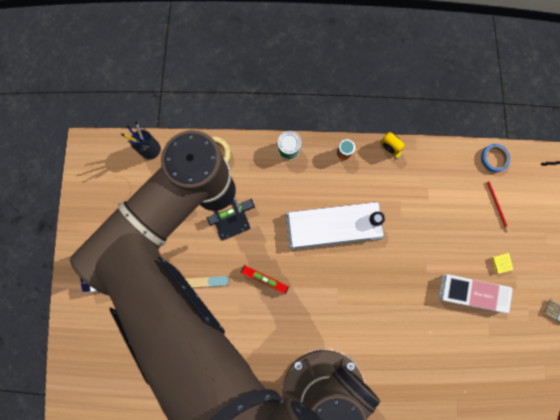

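View pics/s1.png

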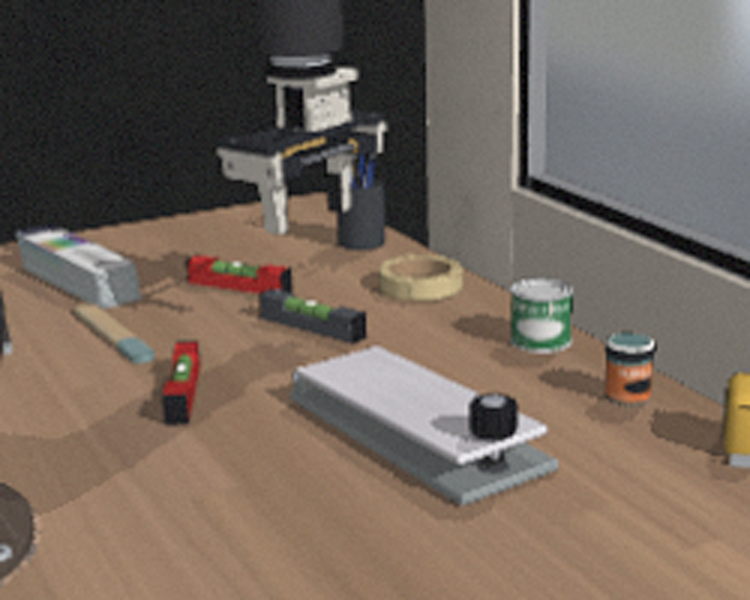

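The gripper is over the dark level. It shows at (231,212) in the top view between the fingers, and the side view has the jaws above it. Now I descend and grip.

```bash
python3 -m handwheel '{"gripper":[1,1,1,1,1,1,-1,-1,-1,-1,-1,-1],"travel":[[0,0,-0.08],[0,0,-0.15],[0,0,-0.2],[0,0,-0.23],[0,0,-0.242],[0,0,-0.242],[0,0,-0.242],[0,0,-0.242],[0,0,-0.242],[0,0,-0.242],[0,0,-0.242],[0,0,-0.242]],"spin":[0,0,0,0,0,0,0,0,0,0,0,0]}' 30
python3 - <<'E'
from h import *
s=arm.get_state(); print(s["eef_pos"],s["width"]); f=grab("top"); 
g=grab("side"); cv2.imwrite("pics/s2.png",cv2.resize(g["pixels"][120:270,150:350],None,fx=4,fy=4,interpolation=2))
E
```

```text
t: 4.2
eef_pos: [0.5079, 0.2781, 0.0247]
ee_rot: [-2.878, 1.571, 0.691]
force: [-0.4, -0.0, 0.2]
width: 0.0448
[0.50791306 0.27806843 0.02467427] 0.04482194028605271
```

View pics/s2.png

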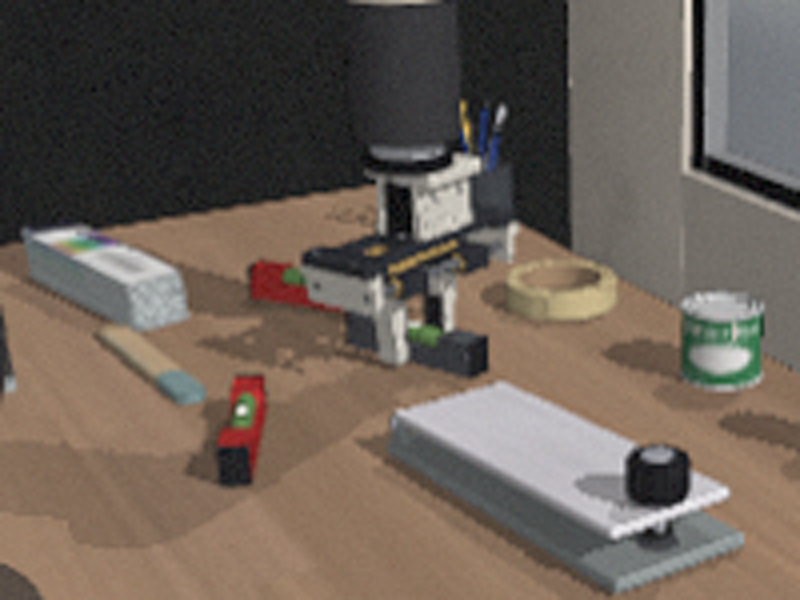

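```bash
python3 -m handwheel '{"gripper":[-1,-1,-1,-1,-1,-1,-1,-1,-1,-1],"travel":[[0,0,0],[0,0,0],[0,0,0],[0,0,0],[0,0,0],[0,0,0.06],[0,0,0.14],[0,0,0.2],[0,0,0.2],[0,0,0.2]],"spin":[0,0,0,0,0,0,0,0,0,0]}' 30
python3 - <<'E'
from h import *
s=arm.get_state(); print(s["eef_pos"],s["width"]); 
jz=R.from_euler('xyz',s["ee_rot"]).as_matrix()[:,2];y=np.arctan2(jz[1],jz[0]);print(y)
f=grab("top");cv2.imwrite("pics/t3.png",cv2.resize(f["pixels"][150:290,140:300],None,fx=4,fy=4,interpolation=2))
g=grab("side"); cv2.imwrite("pics/s3.png",cv2.resize(g["pixels"][120:270,150:350],None,fx=4,fy=4,interpolation=2))
d=np.array([np.cos(-1.43),np.sin(-1.43)]); T=np.array([.472,.008])-.015*d; print(T, T-s["eef_pos"][:2], np.degrees(-1.43-np.pi/2-y))
E
```

```text
t: 5.3
eef_pos: [0.5076, 0.2781, 0.1246]
ee_rot: [-2.033, 1.57, 1.536]
force: [-0.0, -0.1, -4.0]
width: 0.0236
[0.50755426 0.27806524 0.12462461] 0.023624513831255592
-2.7147072475657934
[0.46989503 0.02285157] [-0.03765924 -0.25521368] -16.391696804611417
```

View pics/s3.png

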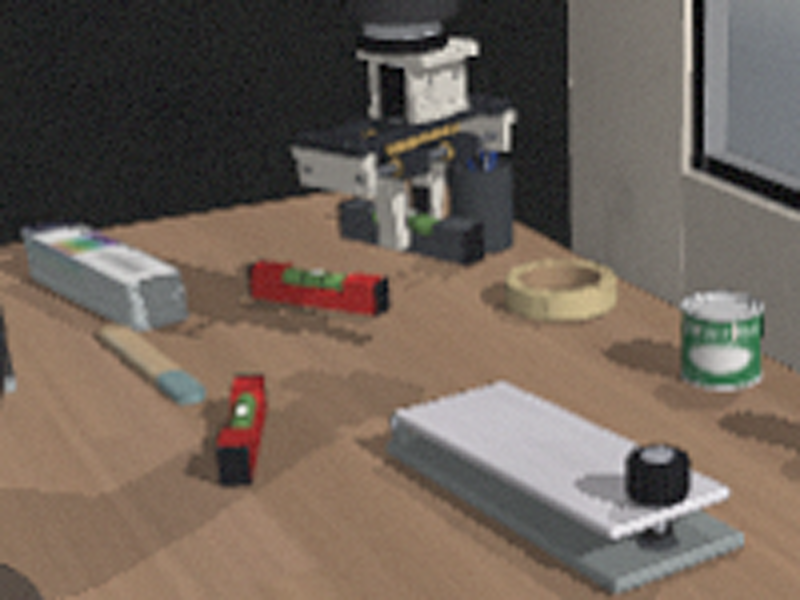

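View pics/t3.png

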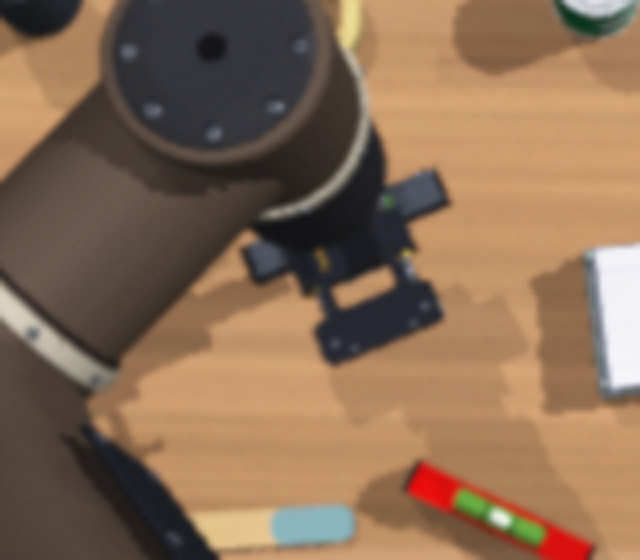

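The level is held level and near its middle. Now I carry it over the plate.

```bash
python3 -m handwheel '{"gripper":[-1,-1,-1,-1,-1,-1,-1,-1,-1,-1,-1,-1],"travel":[[-0.005,-0.03,0],[-0.015,-0.1,0],[-0.025,-0.18,0],[-0.038,-0.26,0],[-0.05,-0.34,0],[-0.06,-0.42,0],[-0.07,-0.48,0],[-0.075,-0.51,0],[-0.075,-0.51,0],[-0.075,-0.51,-0.04],[-0.075,-0.51,-0.06],[-0.075,-0.51,-0.06]],"spin":[-0.02,-0.07,-0.13,-0.19,-0.25,-0.31,-0.35,-0.364,-0.364,-0.364,-0.364,-0.364]}' 30
python3 - <<'E'
from h import *
s=arm.get_state(); print(s["eef_pos"],s["width"],s["q"]); 
f=grab("top");cv2.imwrite("pics/t4.png",cv2.resize(f["pixels"][150:290,240:420],None,fx=4,fy=4,interpolation=2))
g=grab("side"); cv2.imwrite("pics/s4.png",cv2.resize(g["pixels"][150:300,200:380],None,fx=4,fy=4,interpolation=2))
E
```

```text
t: 6.6
eef_pos: [0.4692, 0.0231, 0.0928]
ee_rot: [0.249, 1.567, -2.75]
force: [-0.0, -0.1, -2.7]
width: 0.0236
[0.4692423  0.02314181 0.09283233] 0.023619260914966824 [ 4.69556428e-01  1.88711180e-01 -6.27602228e-01 -4.42736690e-04
 -7.58360284e-01 -3.27256868e-01]
```

View pics/s4.png

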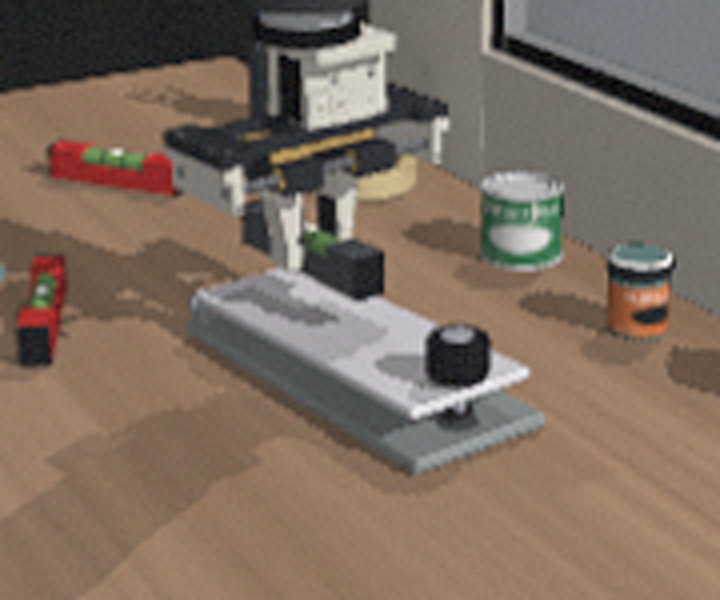

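View pics/t4.png

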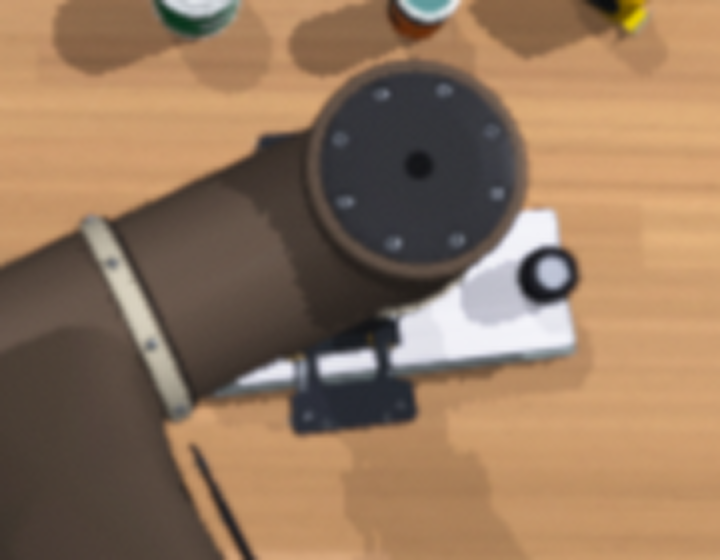

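```bash
python3 -m handwheel '{"gripper":[-1,-1,-1,-1],"travel":[[0,0,-0.02],[0,0,-0.042],[0,0,-0.046],[0,0,-0.046]],"spin":[0,0,0,0]}' 30; python3 -m handwheel '{"gripper":[-1,-1],"travel":[[0,0,-0.003],[0,0,-0.003]],"spin":[0,0]}' 30;  python3 -m handwheel '{"gripper":[-1,-1],"travel":[[0,0,-0.003],[0,0,-0.003]],"spin":[0,0]}' 30
```

```text
t: 7.1
eef_pos: [0.4699, 0.0229, 0.0709]
ee_rot: [0.329, 1.569, -2.671]
force: [0.1, -0.7, -3.2]
width: 0.0239
t: 7.3
eef_pos: [0.4705, 0.0231, 0.0701]
ee_rot: [-2.908, 1.571, 0.375]
force: [-0.3, -1.0, -2.9]
width: 0.0234
t: 7.5
eef_pos: [0.4704, 0.0231, 0.0686]
ee_rot: [-2.671, 1.571, 0.612]
force: [0.2, -0.4, -3.7]
width: 0.0238
```

```bash
python3 -m handwheel '{"gripper":[-1,-1],"travel":[[0,0,-0.003],[0,0,-0.003]],"spin":[0,0]}' 30;  python3 -m handwheel '{"gripper":[-1,-1],"travel":[[0,0,-0.003],[0,0,-0.003]],"spin":[0,0]}' 30;python3 - <<'E'
from h import *
s=arm.get_state(); print(s["eef_pos"],s["force"])
g=grab("side"); cv2.imwrite("pics/s5.png",cv2.resize(g["pixels"][170:290,220:360],None,fx=5,fy=5,interpolation=2))
E
```

```text
t: 7.7
eef_pos: [0.4703, 0.0231, 0.067]
ee_rot: [-0.116, 1.571, -3.116]
force: [0.9, -0.1, -2.0]
width: 0.0241
t: 7.9
eef_pos: [0.4705, 0.0232, 0.0656]
ee_rot: [2.989, 1.571, -0.011]
force: [-0.5, 0.5, -0.7]
width: 0.0239
[0.47051878 0.02316713 0.06556921] [-0.5294354   0.53550379 -0.69582999]
```

View pics/s5.png

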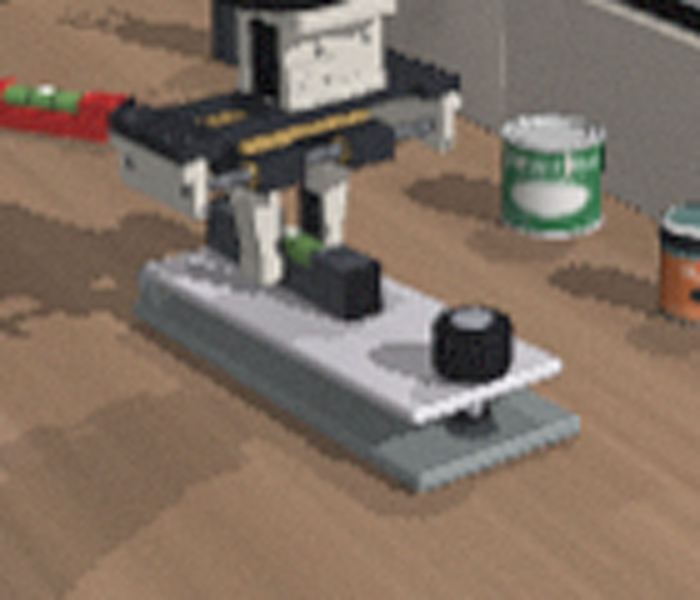

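The level is resting on the plate (force is down to about zero). Now I release and lift.

```bash
python3 -m handwheel '{"gripper":[0.3,0.3,0.3,0.6,1,1,1,1,1,1],"travel":[[0,0,0],[0,0,0],[0,0,0],[0,0,0],[0,0,0.02],[0,0,0.08],[0,0,0.16],[0,0,0.2],[0,0,0.2],[0,0,0.2]],"spin":[0,0,0,0,0,0,0,0,0,0]}' 30
python3 - <<'E'
from h import *
s=arm.get_state(); print(s["eef_pos"],s["q"])
jz=R.from_euler('xyz',s["ee_rot"]).as_matrix()[:,2];y=np.arctan2(jz[1],jz[0]);print(y)
print(np.array([.4935,-.140])-s["eef_pos"][:2])
g=grab("side"); cv2.imwrite("pics/s6.png",cv2.resize(g["pixels"][170:290,220:360],None,fx=5,fy=5,interpolation=2))
E
```

```text
t: 8.95
eef_pos: [0.4704, 0.0232, 0.1664]
ee_rot: [-2.7, 1.569, 0.583]
force: [-0.5, -0.1, -0.5]
width: 0.087
[0.47043462 0.02323113 0.16638372] [ 4.68572218e-01  9.07589250e-02 -5.37462610e-01 -2.50967497e-04
 -9.40804068e-01 -3.27071527e-01]
-3.0002402506640387
[ 0.02306538 -0.16323113]
```

View pics/s6.png

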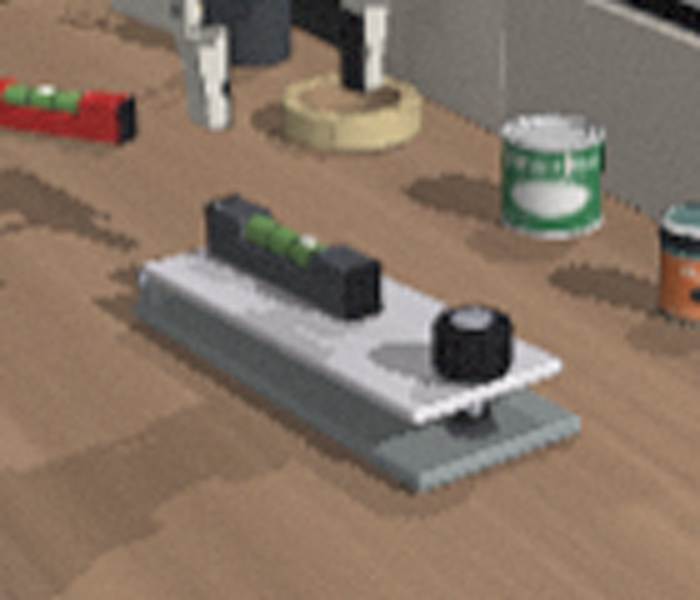

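The level lies flat on the plate, with the bubble toward the knob as expected. I go over the knob and wind the wrist up counter-clockwise first (jaw yaw = q1+q6−π), so that one grip gives about 5 rad of clockwise turn.

```bash
python3 -m handwheel '{"gripper":[1,1,1,1,1,1,1],"travel":[[0.006,-0.05,0],[0.016,-0.12,0],[0.026,-0.2,0],[0.036,-0.26,0],[0.042,-0.3,0],[0.046,-0.326,0],[0.046,-0.326,0]],"spin":[0.18,0.36,0.54,0.72,0.9,1,1]}' 30
python3 -m handwheel '{"gripper":[1,1,1,1,1,1],"travel":[[0,0,0],[0,0,0],[0,0,0],[0,0,0],[0,0,0],[0,0,0]],"spin":[0.18,0.36,0.54,0.72,0.9,1]}' 
python3 -m handwheel '{"gripper":[1,1,1,1,1,1],"travel":[[0,0,0],[0,0,0],[0,0,0],[0,0,0],[0,0,0],[0,0,0]],"spin":[0.18,0.36,0.54,0.72,0.9,1]}' 
python3 -m handwheel '{"gripper":[1,1,1,1,1,1],"travel":[[0,0,0],[0,0,0],[0,0,0],[0,0,0],[0,0,0],[0,0,0]],"spin":[0.18,0.36,0.54,0.7,0.75,0.75]}' 
python3 - <<'E'
from h import *
s=arm.get_state(); print(s["eef_pos"],s["q"])
jz=R.from_euler('xyz',s["ee_rot"]).as_matrix()[:,2];y=np.arctan2(jz[1],jz[0]);print(y)
f=grab("top");cv2.imwrite("pics/t7.png",f["pixels"])
g=grab("side"); cv2.imwrite("pics/s7.png",cv2.resize(g["pixels"][150:290,220:380],None,fx=5,fy=4.3,interpolation=2))
for n in("top","side"):
  for q in spotter.tip_of(n,"knob_mid"): print(n,q)
E
```

```text
t: 9.7
eef_pos: [0.4926, -0.1413, 0.1642]
ee_rot: [-0.825, 1.568, -3.04]
force: [-0.1, 0.1, -0.8]
width: 0.0879
t: 10.3
eef_pos: [0.4928, -0.1392, 0.1647]
ee_rot: [-1.729, 1.569, 3.128]
force: [-0.1, -0.2, 0.8]
width: 0.0875
t: 10.9
eef_pos: [0.4928, -0.1392, 0.1647]
ee_rot: [-2.495, 1.569, -3.135]
force: [0.2, -0.1, -0.3]
width: 0.0879
t: 11.5
eef_pos: [0.4929, -0.1393, 0.1648]
ee_rot: [-3.101, 1.569, 3.126]
force: [-0.2, 0.3, -1.1]
width: 0.088
[ 0.49285399 -0.13928946  0.16482128] [ 1.08272301e-01  1.62924437e-01 -4.54869826e-01 -2.31888268e-04
 -9.54527208e-01  2.97769857e+00]
-0.05575600237957928
top {'at': [379.0, 216.6], 'conf': 0.66}
side {'at': [312.9, 235.8], 'conf': 0.58}
```

View pics/s7.png

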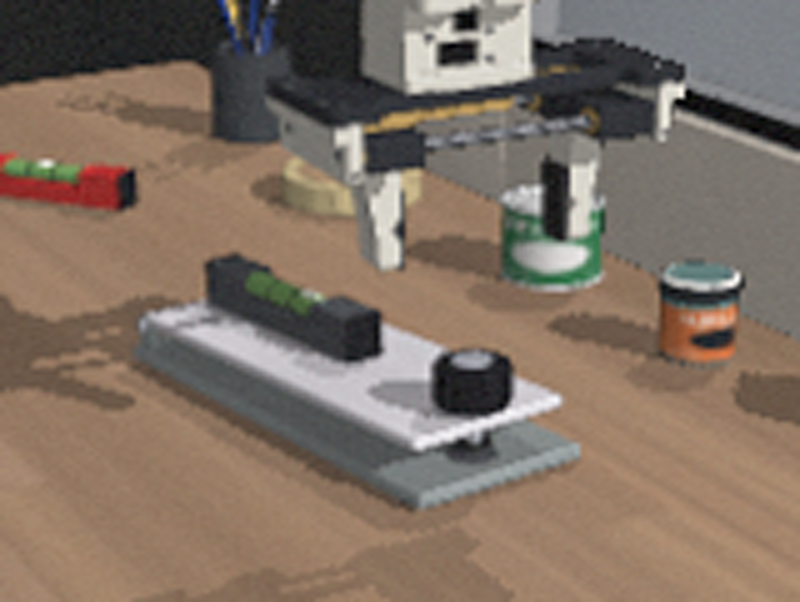

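View pics/t7.png

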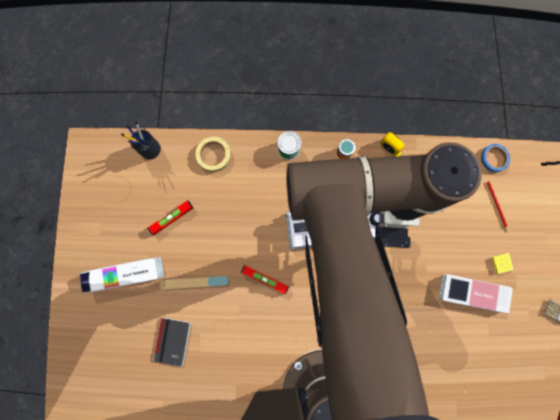

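```bash
python3 -m handwheel '{"gripper":[1,1,1,1,1,1,-1,-1,-1,-1,-1,-1,-1,-1],"travel":[[0.001,-0.001,-0.06],[0.001,-0.001,-0.12],[0.001,-0.001,-0.16],[0.001,-0.001,-0.18],[0.001,-0.001,-0.191],[0.001,-0.001,-0.191],[0.001,-0.001,-0.191],[0.001,-0.001,-0.191],[0.001,-0.001,-0.191],[0.001,-0.001,-0.191],[0.001,-0.001,-0.191],[0.001,-0.001,-0.191],[0.001,-0.001,-0.191],[0.001,-0.001,-0.191]],"spin":[0,0,0,0,0,0,0,0,0,0,0,0,0,0]}' 40
python3 - <<'E'
from h import *
g=grab("side"); cv2.imwrite("pics/s8.png",cv2.resize(g["pixels"][150:290,220:380],None,fx=5,fy=4.3,interpolation=2))
E
```

```text
t: 13.1
eef_pos: [0.4911, -0.1404, 0.0694]
ee_rot: [-3.141, 1.566, 3.086]
force: [-6.5, 2.2, 3.5]
width: 0.0389
```

View pics/s8.png

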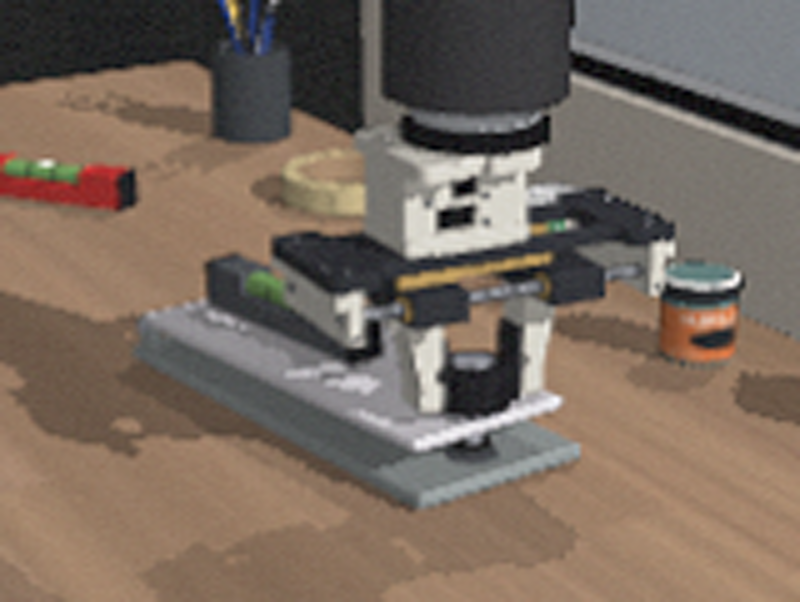

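```bash
python3 -m handwheel '{"gripper":[-1,-1,-1,-1,-1],"travel":[[-0.004,0,-0.004],[-0.005,0,-0.008],[-0.005,0,-0.012],[-0.005,0,-0.016],[-0.005,0,-0.016]],"spin":[0,0,0,0,0]}' 40
python3 -m handwheel '{"gripper":[-1,-1],"travel":[[0,0,-0.004],[0,0,-0.004]],"spin":[0,0]}' 40
python3 -m handwheel '{"gripper":[-1,-1],"travel":[[0,0,-0.004],[0,0,-0.004]],"spin":[0,0]}' 40
```

```text
t: 13.65
eef_pos: [0.491, -0.1409, 0.0625]
ee_rot: [-2.307, 1.57, -2.362]
force: [-2.2, -2.7, 8.5]
width: 0.0394
t: 13.85
eef_pos: [0.4911, -0.1411, 0.0612]
ee_rot: [-1.962, 1.57, -2.016]
force: [-4.5, -4.0, 14.2]
width: 0.039
t: 14.05
eef_pos: [0.4912, -0.1412, 0.0606]
ee_rot: [-1.542, 1.569, -1.596]
force: [-9.7, -1.4, 30.4]
width: 0.0393
```

```bash
python3 -m handwheel '{"gripper":[-1,-1,-1,-1,-1,-1,-1,-1],"travel":[[0,0,0.002],[0,0,0.002],[0,0,0.002],[0,0,0.003],[0,0,0.003],[0,0,0.003],[0,0,0.004],[0,0,0.004]],"spin":[0,-0.15,-0.3,-0.45,-0.6,-0.75,-0.9,-1]}' 40
python3 -m handwheel '{"gripper":[-1,-1,-1,-1,-1,-1,-1,-1],"travel":[[0,0,0],[0,0,0],[0,0,0.001],[0,0,0.001],[0,0,0.001],[0,0,0.002],[0,0,0.002],[0,0,0.002]],"spin":[-0.15,-0.3,-0.45,-0.6,-0.75,-0.9,-1,-1]}' 40
python3 - <<'E'
from h import *
s=arm.get_state(); print(s["eef_pos"],s["q"],s["force"],s["moment"])
jz=R.from_euler('xyz',s["ee_rot"]).as_matrix()[:,2];y=np.arctan2(jz[1],jz[0]);print(y)
g=grab("side"); cv2.imwrite("pics/s9.png",cv2.resize(g["pixels"][150:290,220:380],None,fx=5,fy=4.3,interpolation=2))
f=grab("top"); cv2.imwrite("pics/t9.png",cv2.resize(f["pixels"][190:260,270:400],None,fx=5,fy=5,interpolation=2))
E
```

```text
t: 14.85
eef_pos: [0.4912, -0.1411, 0.0617]
ee_rot: [-0.641, 1.57, -1.485]
force: [-6.7, -1.7, 19.7]
width: 0.0388
t: 15.65
eef_pos: [0.4913, -0.1413, 0.0627]
ee_rot: [0.257, 1.569, -1.371]
force: [-6.9, -3.6, 19.4]
width: 0.0391
[ 0.4913385  -0.14125615  0.06268827] [ 0.10564636  0.2922459  -0.57467098  0.00206872 -0.70375411  1.40668655] [-6.86799958 -3.62737961 19.38090124] [-1.26591905  2.2318772  -0.06271029]
-1.62768282543706
```

View pics/s9.png

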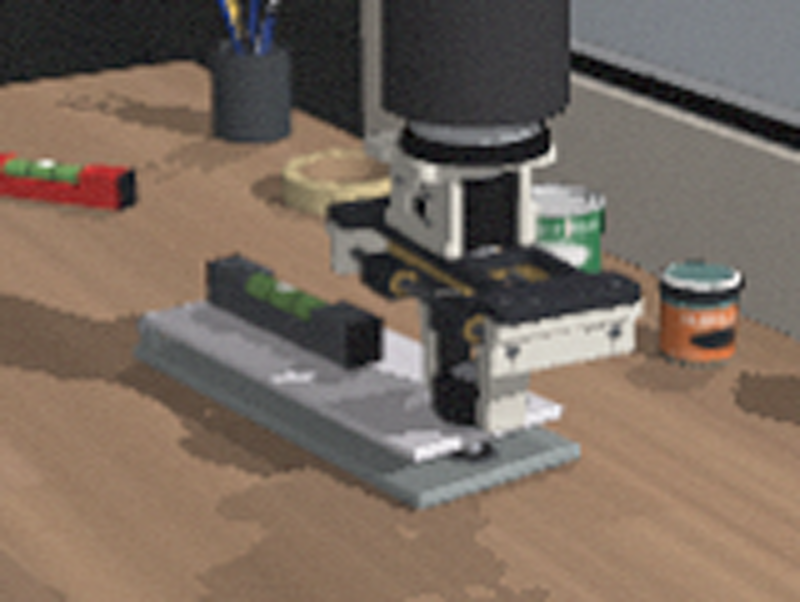

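View pics/t9.png

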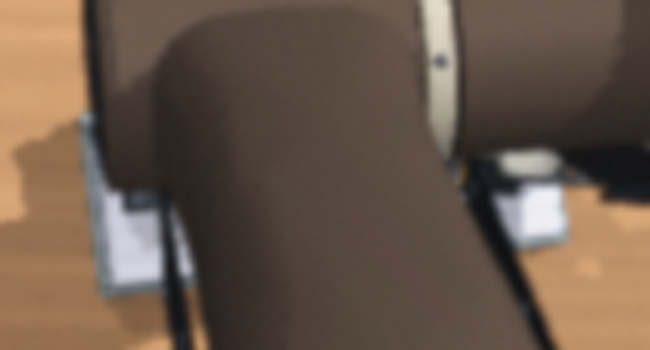

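The knob turned (z rose about 1 mm per 45°), and the bubble shows at about crop (283,288). I let it settle and measure along the vial axis.

```bash
cat > m.py <<'E'
from h import *
import sys
C=np.array([.4704,.0232,.038]); D=np.array([np.cos(-1.43),np.sin(-1.43),0]); N=np.array([-D[1],D[0],0])
def strip(g,h=.030,name=None):
    xs=np.arange(-80,80.01,.5)/1e3; ys=np.arange(-16,16.01,.5)/1e3
    mp=np.array([[proj(g,C+D*x+N*y+[0,0,h]) for x in xs] for y in ys]).astype(np.float32)
    o=cv2.remap(g["pixels"],mp[...,0],mp[...,1],cv2.INTER_CUBIC)
    if name: cv2.imwrite(name,cv2.resize(o[::-1],None,fx=2.4,fy=2.4,interpolation=2))
    return xs,ys,o
if __name__=="__main__":
    n=sys.argv[1]; F=[grab("side") for _ in range(4)]; g=dict(F[0]); g["pixels"]=np.mean([q["pixels"] for q in F],0).astype(np.uint8)
    for h,k in((.030,'a'),):
        xs,ys,o=strip(g,h,f"pics/st{n}{k}.png")
    b=o.astype(float)
    for y0 in(-.006,-.003,0,.003,.006):
        i=np.argmin(abs(ys-y0)); r=b[max(0,i-2):i+3].mean(0)
        gr=r[:,1]-(r[:,0]+r[:,2])/2; mn=r.min(1)
        e=np.where(gr>20)[0]
        w=np.clip(mn-95,0,None); print(y0,"green",xs[e[0]] if len(e) else None,xs[e[-1]] if len(e) else None,"bubble",(w*xs).sum()/max(w.sum(),1e-9),w.sum())
    cv2.imwrite(f"pics/sz{n}.png",cv2.resize(g["pixels"][190:245,250:320],None,fx=11,fy=10,interpolation=2))
E
python3 -m handwheel '{"gripper":[-1,-1,-1,-1,-1,-1,-1,-1],"travel":[[0,0,0],[0,0,0],[0,0,0],[0,0,0],[0,0,0],[0,0,0],[0,0,0],[0,0,0]],"spin":[0,0,0,0,0,0,0,0]}' 40; python3 m.py 1
```

```text
t: 16.55
eef_pos: [0.4913, -0.1412, 0.0627]
ee_rot: [0.261, 1.569, -1.364]
force: [-6.1, -3.6, 18.6]
width: 0.0394
-0.006 green -0.032 0.032 bubble -0.006476510067114082 29.799999999999983
-0.003 green -0.0345 0.0325 bubble -0.004091559370529328 699.0
0 green -0.0365 0.0305 bubble -0.004263080132104989 1150.6
0.003 green -0.037 -0.0205 bubble -0.006054151624548737 1163.3999999999999
0.006 green None None bubble -0.007544008211444701 779.4
```

View pics/st1a.png

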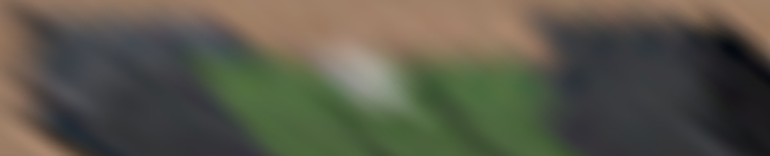

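View pics/sz1.png

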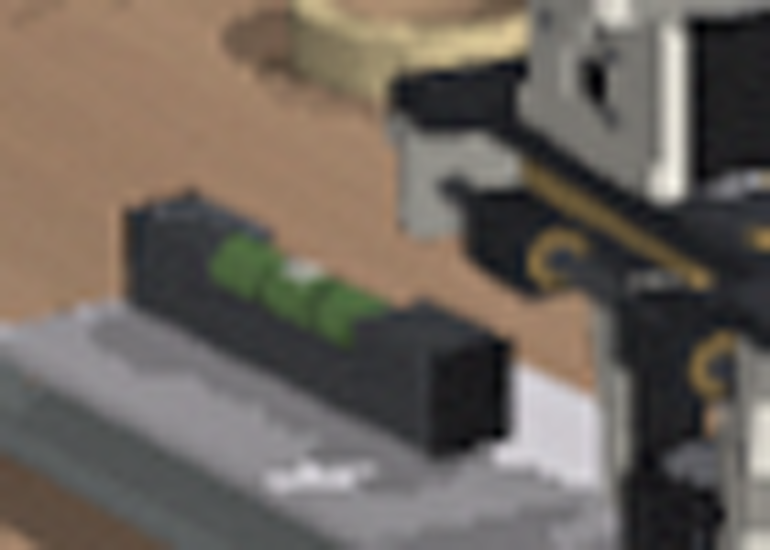

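```bash
cat > n.py <<'E'
from h import *
import sys
def meas(g,px,box,C,yaw,h=.030,tag=None):
    D=np.array([np.cos(yaw),np.sin(yaw),0]);N=np.array([-D[1],D[0],0])
    l,t,r,b=box; S=8
    im=cv2.resize(px[t:b,l:r],None,fx=S,fy=S,interpolation=cv2.INTER_CUBIC).astype(float)
    gr=im[...,1]-(im[...,0]+im[...,2])/2; mn=im.min(2)
    yy,xx=np.mgrid[0:im.shape[0],0:im.shape[1]]
    green=(gr>22)
    n,lab,st,ce=cv2.connectedComponentsWithStats(green.astype(np.uint8)); keep=np.isin(lab,[i for i in range(1,n) if st[i,4]>S*S*3])
    hull=cv2.convexHull(np.argwhere(keep)[:,::-1].astype(np.int32)); hm=np.zeros(keep.shape,np.uint8); cv2.fillConvexPoly(hm,hull,1); hm=cv2.dilate(hm,np.ones((2*S+1,2*S+1)))
    w=np.clip(mn-105,0,80)*hm*(gr<14); 
    w=w*(im.max(2)-mn<45)
    bp=np.array([(w*xx).sum(),(w*yy).sum()])/w.sum()
    M=cv2.moments(hull); vp=np.array([M['m10'],M['m01']])/M['m00']
    f=lambda p:(p+.5)/S-.5+np.array([l,t])
    out={}
    for k,p in(("bub",bp),("vial",vp)):
        P=onz(g,f(p),C[2]+h)-C; out[k]=(f(p).round(2),round(P@D*1e3,2),round(P@N*1e3,2))
    hp=np.array([onz(g,f(q[0].astype(float)),C[2]+h)-C for q in hull])@D; out["ends"]=(hp.min()*1e3,hp.max()*1e3)
    if tag:
        v=np.clip(im,0,255).astype(np.uint8).copy(); cv2.polylines(v,[hull],True,(255,0,255),1); v[w>10]=(255,255,0) ; cv2.circle(v,tuple(bp.astype(int)),3,(0,0,255),-1)
        cv2.imwrite(tag,np.hstack([np.clip(im,0,255).astype(np.uint8),v]))
    return out
E
python3 - <<'E'
from n import *
g=grab("side"); F=[grab("side")["pixels"] for _ in range(2)]+[g["pixels"]]; cur=np.mean(F,0).astype(np.uint8); cv2.imwrite("pics/cur1.png",cur)
s0=cv2.imread("pics/side0.png")
print(meas(g,s0,(232,192,278,218),np.array([.508,.278,0]),-1.1436,tag="pics/n0.png"))
print(meas(g,cur,(258,205,298,237),np.array([.4704,.0232,.038]),-1.43,tag="pics/n1.png"))
t0=cv2.imread("pics/top0.png"); f=grab("top")
print(meas(f,t0,(203,196,258,226),np.array([.508,.278,0]),-1.1436,tag="pics/nt0.png"))
E
```

```text
{'bub': (array([253.3, 200.3]), np.float64(-4.97), np.float64(3.74)), 'vial': (array([252.27, 202.1 ]), np.float64(3.93), np.float64(-11.8)), 'ends': (np.float64(-38.07762423484039), np.float64(44.234231317475164))}
{'bub': (array([277.25, 216.37]), np.float64(-5.24), np.float64(1.62)), 'vial': (array([276.26, 218.36]), np.float64(5.25), np.float64(-9.25)), 'ends': (np.float64(-37.28401670592065), np.float64(43.7322369424733))}
{'bub': (array([230.14, 210.96]), np.float64(-1.58), np.float64(1.93)), 'vial': (array([230.21, 211.33]), np.float64(-1.8), np.float64(0.84)), 'ends': (np.float64(-37.78939614384274), np.float64(34.27330530488722))}
```

View pics/n0.png

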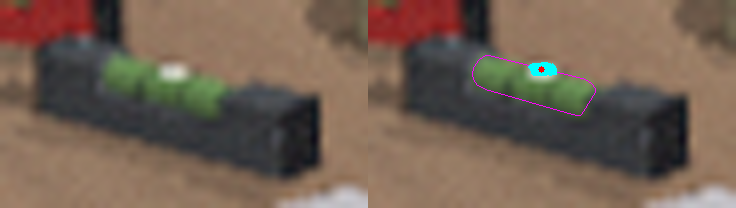

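View pics/n1.png

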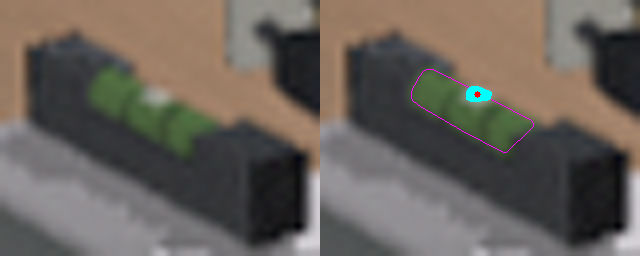

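View pics/nt0.png

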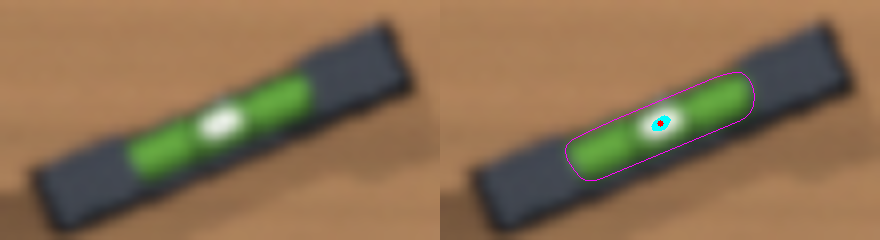

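```bash
cat > fit.py <<'E'
from n import *
from scipy.optimize import minimize
S=6
def hull_mask(g,p,z0,box,pitch=0.):
    x,y,yaw=p; Rm=R.from_euler('zy',[yaw,-pitch]).as_matrix()
    c=np.array([[a*.07,b*.012,h] for a in(-1,1) for b in(-1,1) for h in(0,.032)])@Rm.T+[x,y,z0]
    q=np.array([proj(g,k) for k in c]); l,t,r,b=box
    q=((q-[l,t]+.5)*S*16).astype(np.int32)
    m=np.zeros(((b-t)*S,(r-l)*S),np.uint8); cv2.fillConvexPoly(m,cv2.convexHull(q),255,lineType=cv2.LINE_8,shift=4)
    return cv2.resize(m,(r-l,b-t),interpolation=cv2.INTER_AREA)/255.
def fit(g,px,box,p0,z0,tag):
    l,t,r,b=box; im=px[t:b,l:r].astype(float)
    m0=hull_mask(g,p0,z0,box); roi=cv2.dilate((m0>0).astype(np.uint8),np.ones((5,5)))>0
    inn=cv2.erode((m0>.99).astype(np.uint8),np.ones((3,3)))>0
    # soft darkness from luminance between ~60 (steel) and bg(>110); vial counted inside
    V=im.max(2); hsv=cv2.cvtColor(px[t:b,l:r],cv2.COLOR_BGR2HSV)
    d=np.clip((115-V)/(115-75),0,1); d[inn]=1
    green=(im[...,1]-(im[...,0]+im[...,2])/2)>12; d[green]=1
    # ignore near bubble/vial top edge and shadows
    gz=cv2.dilate(green.astype(np.uint8),np.ones((5,5)))>0
    W=roi&~gz
    cost=lambda p:(((hull_mask(g,p,z0,box)-d)**2)[W]).sum()
    best=minimize(cost,p0,method="Nelder-Mead",options=dict(initial_simplex=np.array([p0]+[[p0[0]+.004*(i==0),p0[1]+.004*(i==1),p0[2]+.04*(i==2)] for i in range(3)]),xatol=1e-5,fatol=1e-4,maxiter=600))
    p=best.x; v=cv2.resize(px[t:b,l:r],None,fx=8,fy=8,interpolation=2); mm=cv2.resize((hull_mask(g,p,z0,box)*255).astype(np.uint8),None,fx=8,fy=8,interpolation=2)
    cs,_=cv2.findContours((mm>127).astype(np.uint8),0,1); cv2.drawContours(v,cs,-1,(0,255,255),1)
    dd=cv2.resize((d*W*255).astype(np.uint8),None,fx=8,fy=8,interpolation=0); cv2.imwrite(tag,np.hstack([v,cv2.cvtColor(dd,cv2.COLOR_GRAY2BGR)]))
    return p,best.fun
E
cat > bub.py <<'E'
from fit import *
g=grab("side"); s0=cv2.imread("pics/side0.png"); import sys
def go(px,box,mb,p0,z0,tag):
    p,c=fit(g,px,box,p0,z0,tag+".png"); o=meas(g,px,mb,np.array([p[0],p[1],z0]),p[2],tag=tag+"m.png")
    print(tag,p.round(4),round(c,2),o["bub"],o["ends"])
    for h in(.028,.030,.032,.034,.036):
        D=np.array([np.cos(p[2]),np.sin(p[2]),0]);N=np.array([-D[1],D[0],0]);P=onz(g,o["bub"][0],z0+h)-[p[0],p[1],0]; print(h,"x",round(P@D*1e3,2),"y",round(P@N*1e3,2))
if __name__=="__main__":
    go(s0,(228,188,280,222),(232,192,278,218),np.array([.508,.278,-1.1436]),0,"pics/f0")
    cur=cv2.imread(sys.argv[1]) if len(sys.argv)>1 else np.mean([grab("side")["pixels"] for _ in range(3)],0).astype(np.uint8)
    go(cur,(254,200,302,240),(258,205,298,237),np.array([.4704,.0232,-1.43]),.038,"pics/f1")
E
python3 bub.py pics/cur1.png
```

```text
pics/f0 [ 0.5068  0.2804 -1.1439] 18.17 (array([253.3, 200.3]), np.float64(-2.25), np.float64(3.8)) (np.float64(-35.363065291375925), np.float64(46.9573653616831))
0.028 x -5.92 y 7.84
0.03 x -2.23 y 3.75
0.032 x 1.46 y -0.33
0.034 x 5.15 y -4.41
0.036 x 8.85 y -8.5
pics/f1 [ 0.4691  0.0234 -1.432 ] 10.6 (array([277.25, 216.37]), np.float64(-4.89), np.float64(2.87)) (np.float64(-36.936265092885364), np.float64(44.1242685434436))
0.028 x -8.9 y 5.65
0.03 x -4.86 y 2.86
0.032 x -0.83 y 0.07
0.034 x 3.2 y -2.72
0.036 x 7.24 y -5.51
```

```bash
python3 -c "
import cv2,numpy as np
a=cv2.imread('pics/f0.png');b=cv2.imread('pics/f1.png')
w=max(a.shape[1],b.shape[1]); f=lambda i:cv2.copyMakeBorder(i,0,0,0,w-i.shape[1],0)
o=np.vstack([f(a),f(b)]);cv2.imwrite('pics/ff.png',cv2.resize(o,None,fx=.9,fy=.9))"
```

```text
(no output)
```

View pics/ff.png

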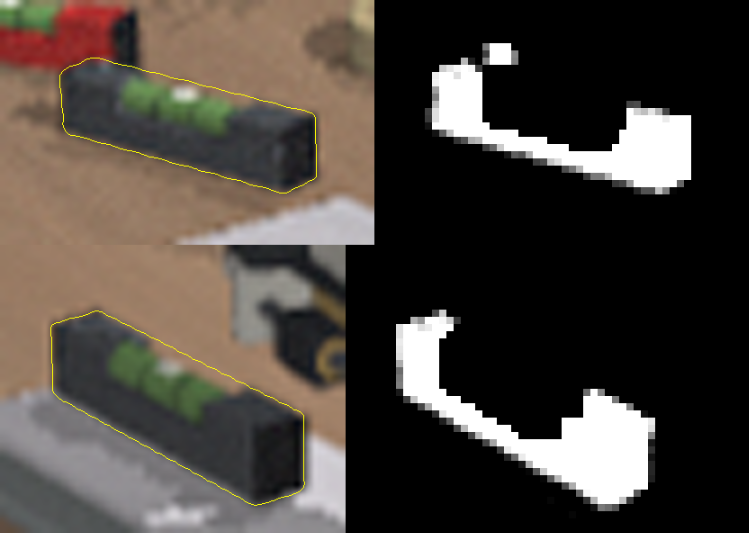

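The side view fits the level's outline well. With the first picture as the zero reference (level on the flat worktop, bubble at 0), the bubble is now about −1 to −2 mm, toward the hinge. I turn about 20° more clockwise and measure again once it settles.

```bash
python3 -m handwheel '{"gripper":[-1,-1,-1,-1,-1,-1,-1,-1,-1,-1,-1,-1,-1,-1,-1,-1,-1,-1,-1,-1],"travel":[[0,0,0],[0,0,0],[0,0,0.001],[0,0,0.001],[0,0,0.001],[0,0,0.001],[0,0,0.001],[0,0,0.001],[0,0,0.001],[0,0,0.001],[0,0,0.001],[0,0,0.001],[0,0,0.001],[0,0,0.001],[0,0,0.001],[0,0,0.001],[0,0,0.001],[0,0,0.001],[0,0,0.001],[0,0,0.001]],"spin":[-0.15,-0.3,-0.445,-0.445,-0.445,-0.445,-0.445,-0.445,-0.445,-0.445,-0.445,-0.445,-0.445,-0.445,-0.445,-0.445,-0.445,-0.445,-0.445,-0.445]}' 40
sed -i 's/    W=roi&~gz/    W=roi\&~gz\&~((im[...,2]-im[...,1])>40)\&~((t==188)\&(np.arange(d.shape[0])[:,None]<13)\&(np.arange(d.shape[1])[None]>14)\&(np.arange(d.shape[1])[None]<24))/' fit.py
python3 bub.py; python3 - <<'E'
from h import *
s=arm.get_state(); print(s["t"],s["force"],s["eef_pos"],s["q"])
E
```

```text
t: 19.0
eef_pos: [0.4913, -0.1413, 0.0631]
ee_rot: [0.467, 1.569, -1.507]
force: [-6.0, -4.0, 18.0]
width: 0.039
pics/f0 [ 0.507   0.2807 -1.142 ] 7.29 (array([253.3, 200.3]), np.float64(-2.08), np.float64(3.54)) (np.float64(-35.19118203353741), np.float64(47.06989474656574))
0.028 x -5.74 y 7.58
0.03 x -2.06 y 3.49
0.032 x 1.62 y -0.6
0.034 x 5.31 y -4.69
0.036 x 8.99 y -8.78
pics/f1 [ 0.4698  0.0233 -1.429 ] 10.2 (array([277.51, 216.4 ]), np.float64(-4.34), np.float64(2.68)) (np.float64(-36.83878618986605), np.float64(42.93075122877918))
0.028 x -8.36 y 5.47
0.03 x -4.34 y 2.67
0.032 x -0.31 y -0.13
0.034 x 3.71 y -2.94
0.036 x 7.73 y -5.74
19.2 [-6.26727816 -3.46676928 17.77456524] [ 0.49127545 -0.14130931  0.06313511] [ 0.10558511  0.29157383 -0.57427282  0.00213978 -0.70498451  1.05990979]
```

View pics/f1m.png

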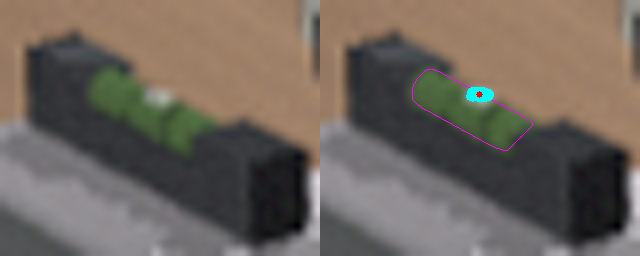

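View pics/f0.png

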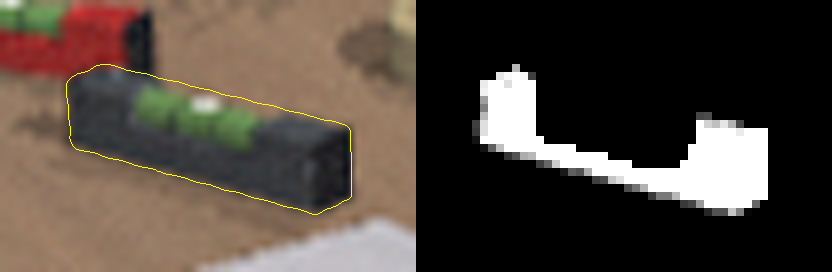

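```bash
cat > sc.py <<'E'
from fit import *
import sys
P0=np.array([.4696,.0234,-1.430])
def est(g,px,p,z0,box,h=.0318):
    l,t,r,b=box; S=8
    im=cv2.resize(px[t:b,l:r],None,fx=S,fy=S,interpolation=cv2.INTER_CUBIC).astype(float)
    D=np.array([np.cos(p[2]),np.sin(p[2]),0]);N=np.array([-D[1],D[0],0]);C=np.array([p[0],p[1],z0+h])
    yy,xx=np.mgrid[0:im.shape[0],0:im.shape[1]]
    pts=np.stack([(xx+.5)/S-.5+l,(yy+.5)/S-.5+t],-1).reshape(-1,1,2)
    u=cv2.undistortPoints(pts,K(g),np.array([g["k1"],0,0,0.])).reshape(-1,2)
    d=np.c_[u,np.ones(len(u))]@rot(g).T; P=np.array(g["eye"])+d*((C[2]-g["eye"][2])/d[:,2])[:,None]-C
    X=(P@D).reshape(xx.shape)*1e3;Y=(P@N).reshape(xx.shape)*1e3
    out=[]
    for th in(100,120,140):
        w=np.clip(im[...,0]-th,0,None)*(abs(X)<26)*(abs(Y)<9)
        out.append(((w*X).sum()/w.sum(),(w*Y).sum()/w.sum(),w.sum()/S/S))
    return np.array(out).round(2)
if __name__=="__main__":
    g=grab("side"); px=np.mean([g["pixels"]]+[grab("side")["pixels"] for _ in range(2)],0); cv2.imwrite(sys.argv[1],px)
    s=arm.get_state(); jz=R.from_euler('xyz',s["ee_rot"]).as_matrix()[:,2]
    print("jaw",np.arctan2(jz[1],jz[0]).round(4),s["force"].round(1),s["eef_pos"].round(4),s["t"])
    s0=cv2.imread("pics/side0.png"); print("ref",est(g,s0,[.507,.2807,-1.142],0,(228,188,280,222)).tolist())
    for f in["pics/cur1.png"]+sys.argv[1:]: print(f,est(g,cv2.imread(f),P0,.038,(254,200,302,240)).tolist())
E
python3 sc.py pics/cur2.png
python3 -m handwheel '{"gripper":[-1,-1,-1,-1,-1,-1,-1,-1,-1,-1,-1,-1,-1,-1,-1,-1,-1,-1,-1,-1],"travel":[[0,0,0],[0,0,0],[0,0,0.001],[0,0,0.001],[0,0,0.001],[0,0,0.0015],[0,0,0.0015],[0,0,0.0015],[0,0,0.0015],[0,0,0.0015],[0,0,0.0015],[0,0,0.0015],[0,0,0.0015],[0,0,0.0015],[0,0,0.0015],[0,0,0.0015],[0,0,0.0015],[0,0,0.0015],[0,0,0.0015],[0,0,0.0015]],"spin":[-0.15,-0.3,-0.45,-0.6,-0.75,-0.764,-0.764,-0.764,-0.764,-0.764,-0.764,-0.764,-0.764,-0.764,-0.764,-0.764,-0.764,-0.764,-0.764,-0.764]}' 40
python3 sc.py pics/cur3.png
```

```text
jaw -1.9744 [-6.1 -3.1 17.7] [ 0.4913 -0.1413  0.0631] 19.35
ref [[2.29, -1.45, 430.25], [2.47, -1.87, 276.48], [2.63, -2.2, 159.16]]
pics/cur1.png [[-0.45, 0.5, 249.94], [-0.63, -0.62, 82.06], [0.02, -0.81, 11.84]]
pics/cur2.png [[0.42, 0.68, 277.98], [0.22, -0.09, 103.91], [0.97, 0.05, 23.11]]
t: 21.35
eef_pos: [0.4911, -0.1413, 0.0638]
ee_rot: [0.819, 1.569, -1.756]
force: [-6.5, -3.5, 17.9]
width: 0.0392
jaw -2.5745 [-6.1 -3.5 18. ] [ 0.4911 -0.1413  0.0639] 21.5
ref [[2.29, -1.45, 430.25], [2.47, -1.87, 276.48], [2.63, -2.2, 159.16]]
pics/cur1.png [[-0.45, 0.5, 249.94], [-0.63, -0.62, 82.06], [0.02, -0.81, 11.84]]
pics/cur3.png [[1.06, 0.6, 229.3], [1.25, -0.25, 73.73], [1.4, -0.55, 10.09]][ WARN:0@5.490] global loadsave.cpp:1063 imwrite_ Unsupported depth image for selected encoder is fallbacked to CV_8U.
[ WARN:0@5.492] global loadsave.cpp:1063 imwrite_ Unsupported depth image for selected encoder is fallbacked to CV_8U.
```

```bash
python3 - <<'E'
import cv2,numpy as np
a=[cv2.imread(f"pics/cur{i}.png")[204:232,260:294] for i in(1,2,3)]
d=[np.clip(128+1.5*(a[i].astype(int)-a[0]),0,255).astype(np.uint8) for i in(1,2)]
r=lambda i:cv2.resize(i,None,fx=7.7,fy=7.7,interpolation=0)
cv2.imwrite("pics/cmp.png",np.vstack([np.hstack([r(x) for x in a]),np.hstack([r(d[0]),r(d[1]),r(a[0])*0])]))
for x in a: print(x[8:16,10:24,0])
E
```

```text
[[ 75  73  87  97  98 102 104 104 104 103 103 102 102 105]
 [ 64  59  78  83  81  98 104 106 107 103 102 101 102 102]
 [ 65  65  64  63  72  92 101 104 104 106 105 104  98 101]
 [ 61  64  66  65  69  75 100 109  99 102 103 102 103 103]
 [ 61  63  64  66  60  78 126 140 137 114 104 105 103 104]
 [ 62  60  63  59  58  85 123 143 138 102  89  95 105 106]
 [ 56  58  62  54  61  61  67  91  75  57  60  75  91  99]
 [ 52  57  56  50  57  63  59  63  56  56  62  67  68  76]]
[[ 75  72  75  82  97 102 103 104 102 105 100 102 105 106]
 [ 65  61  63  61  85  98 102 105 102 103 103 103 100 103]
 [ 66  67  66  62  80  92 101 100 105 105 103 104 101 102]
 [ 64  65  64  66  71  77  98 106 101 101 102 104 105 103]
 [ 61  62  63  63  59  67 121 139 146 119 105 103 107 104]
 [ 57  60  60  62  58  66 121 137 156 116  90  95 107 106]
 [ 56  58  61  58  62  60  70  85  93  66  61  77  91  98]
 [ 53  50  52  51  56  61  61  61  53  48  65  64  70  79]]
[[ 85  84  91  99 101 102 104 103 104 102 100 103 104 105]
 [ 80  75  85  96  91  98 105 105 103 101 103 103 102 102]
 [ 63  65  67  76  82  94 100 102 102 105 103 103 101 103]
 [ 61  63  64  65  66  80  83 102 102 101 102 104 106  91]
 [ 61  63  64  65  53  60  93 131 135 119 105 105 112  66]
 [ 58  59  64  61  54  62 105 141 146 126  96  97 107  64]
 [ 54  56  60  55  61  62  70  97  92  85  73  80  92  59]
 [ 52  51  56  48  57  62  60  60  50  53  63  63  77  76]]
```

View pics/cmp.png

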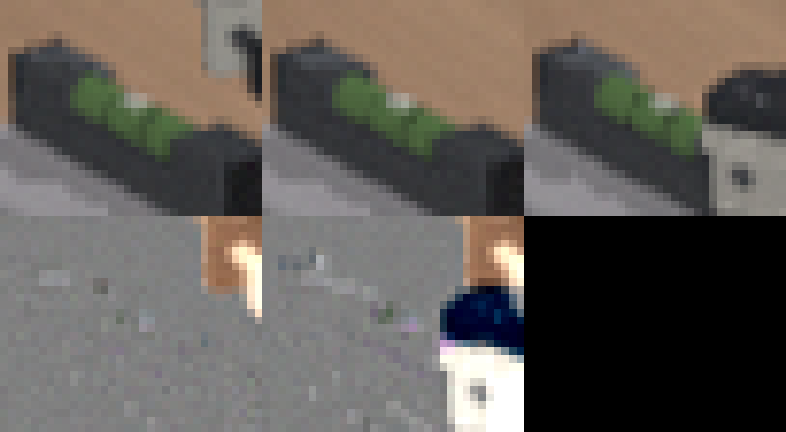

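```bash
cat > um.py <<'E'
from fit import *
from scipy.optimize import nnls
import sys
def white(px,box,Em):
    l,t,r,b=box; im=px[t:b,l:r].astype(float); A=np.vstack([np.array(Em,float).T,np.full(len(Em),400.)])
    return np.array([[nnls(A,np.r_[c,400.])[0][0] for c in row] for row in im])
def loc(g,px,box,Em,p,z0,h,cut=.12):
    w=white(px,box,Em); w=np.where(w>cut,w,0)
    l,t,_,_=box; yy,xx=np.mgrid[0:w.shape[0],0:w.shape[1]]
    c=np.array([(w*(xx+l)).sum(),(w*(yy+t)).sum()])/w.sum()
    D=np.array([np.cos(p[2]),np.sin(p[2]),0]);N=np.array([-D[1],D[0],0])
    P=onz(g,c,z0+h)-[p[0],p[1],0]
    return c.round(2),round(w.sum(),2),(P@D*1e3).round(2),(P@N*1e3).round(2),w
E
python3 - <<'E'
from um import *
g=grab("side"); s0=cv2.imread("pics/side0.png")
np.set_printoptions(linewidth=160,precision=2,suppress=True)
print(s0[197:205,248:260].tolist()[2]); print(s0[197:205,248:260].tolist()[3]);
c=cv2.imread("pics/cur2.png"); print(c[215:219,273:284].tolist())
print("green0",s0[202:208,246:258].reshape(-1,3)[:12].tolist())
E
```

```text
[[86, 127, 107], [93, 130, 131], [97, 130, 137], [89, 117, 135], [86, 105, 134], [91, 110, 138], [94, 116, 145], [97, 120, 149], [101, 122, 152], [98, 120, 150], [96, 118, 149], [99, 121, 150]]
[[83, 146, 105], [86, 144, 110], [81, 132, 106], [86, 126, 115], [155, 170, 172], [173, 182, 186], [171, 185, 198], [119, 140, 156], [90, 107, 135], [94, 112, 145], [96, 118, 150], [100, 118, 151]]
[[[66, 109, 82], [71, 113, 89], [77, 113, 107], [98, 116, 135], [106, 127, 154], [101, 124, 156], [101, 125, 157], [102, 126, 158], [104, 128, 157], [105, 129, 158], [103, 127, 157]], [[63, 104, 78], [59, 98, 73], [67, 107, 80], [121, 131, 128], [139, 150, 160], [146, 159, 172], [119, 136, 158], [105, 128, 158], [103, 127, 158], [107, 129, 160], [104, 126, 158]], [[62, 100, 76], [58, 95, 71], [66, 104, 80], [121, 138, 129], [137, 151, 144], [156, 169, 163], [116, 137, 136], [90, 112, 130], [95, 120, 146], [107, 130, 163], [106, 130, 162]], [[58, 92, 72], [62, 100, 75], [60, 101, 74], [70, 107, 84], [85, 119, 99], [93, 121, 105], [66, 97, 76], [61, 96, 76], [77, 111, 108], [91, 120, 132], [98, 123, 150]]]
green0 [[60, 100, 74], [68, 112, 85], [69, 112, 85], [59, 89, 66], [71, 117, 88], [75, 126, 94], [71, 127, 92], [86, 137, 104], [79, 131, 97], [73, 124, 90], [83, 142, 103], [91, 146, 113]]
```

```bash
cat > rd.py <<'E'
from um import *
E0=[(200,208,210),(78,135,98),(96,118,149),(72,66,63),(40,55,45)]
E1=[(165,178,175),(60,98,75),(103,127,157),(64,61,60),(40,55,45)]
g=grab("side"); s0=cv2.imread("pics/side0.png"); np.set_printoptions(linewidth=160,precision=2,suppress=True)
A=loc(g,s0,(246,196,261,204),E0,[.507,.2807,-1.142],0,.0318); print("ref",A[:4]); print(A[4])
fs=sys.argv[1:]
for f in fs:
    px=cv2.imread(f); p,c=fit(g,px,(254,200,302,240),np.array([.4696,.0234,-1.43]),.038,"pics/z.png")
    B=loc(g,px,(270,212,286,221),E1,p,.038,.0318); B2=loc(g,px,(270,212,286,221),E1,[.4696,.0234,-1.43],.038,.0318); print(f,p.round(4),round(c,2),B[:4],B2[2:4]); print(B[4]) if f==fs[-1] else 0
E
python3 rd.py pics/cur1.png pics/cur2.png pics/cur3.png
```

```text
ref (array([253.06, 200.47]), np.float64(5.57), np.float64(1.66), np.float64(-1.95))
[[0.   0.   0.   0.   0.   0.   0.   0.   0.   0.   0.   0.   0.   0.   0.  ]
 [0.   0.   0.   0.   0.   0.   0.   0.   0.   0.   0.   0.   0.   0.   0.  ]
 [0.   0.13 0.   0.   0.   0.   0.   0.   0.   0.   0.   0.   0.   0.   0.  ]
 [0.13 0.   0.   0.   0.   0.   0.   0.   0.   0.   0.   0.   0.   0.   0.  ]
 [0.   0.   0.   0.   0.   0.   0.64 0.78 0.74 0.26 0.   0.   0.   0.   0.  ]
 [0.   0.   0.   0.   0.   0.   0.67 0.87 0.86 0.36 0.   0.   0.   0.   0.  ]
 [0.   0.   0.   0.   0.   0.   0.   0.   0.   0.   0.   0.12 0.   0.   0.  ]
 [0.   0.   0.   0.   0.   0.   0.   0.   0.   0.   0.   0.   0.   0.   0.  ]]
pics/cur1.png [ 0.47  0.02 -1.44] 9.95 (array([276.5 , 216.16]), np.float64(5.83), np.float64(-4.38), np.float64(-0.38)) (np.float64(-3.91), np.float64(-0.9))
pics/cur2.png [ 0.47  0.02 -1.43] 10.69 (array([277.23, 216.59]), np.float64(5.65), np.float64(-0.38), np.float64(-0.85)) (np.float64(0.06), np.float64(-1.14))
pics/cur3.png [ 0.47  0.03 -1.45] 73.75 (array([277.68, 216.56]), np.float64(9.06), np.float64(5.19), np.float64(-0.76)) (np.float64(0.68), np.float64(0.0))
[[0.17 0.15 0.24 0.22 0.   0.   0.   0.   0.   0.   0.   0.   0.   0.   0.   0.  ]
 [0.15 0.   0.2  0.29 0.15 0.   0.   0.   0.   0.   0.   0.   0.   0.   0.   0.  ]
 [0.   0.   0.   0.13 0.19 0.   0.   0.   0.   0.   0.   0.   0.   0.   0.   0.  ]
 [0.   0.   0.   0.   0.   0.   0.   0.   0.   0.   0.   0.   0.   0.   0.   0.  ]
 [0.   0.   0.   0.   0.   0.   0.36 0.54 0.53 0.28 0.   0.   0.16 0.   0.   0.  ]
 [0.   0.   0.   0.   0.   0.   0.42 0.75 0.81 0.53 0.   0.   0.   0.   0.   0.  ]
 [0.   0.   0.   0.   0.   0.   0.   0.37 0.35 0.23 0.12 0.   0.   0.   0.   0.  ]
 [0.   0.   0.   0.   0.   0.   0.   0.   0.   0.   0.   0.   0.18 0.19 0.   0.  ]
 [0.   0.   0.   0.   0.   0.   0.   0.   0.   0.   0.   0.   0.18 0.5  0.38 0.3 ]]
```

```bash
sed -i 's/(270,212,286,221)/(274,215,281,219)/g; s/(246,196,261,204)/(250,199,257,202)/; s/; print(A\[4\])//; s/print(B\[4\]) if f==fs\[-1\] else 0/print(B2[4])/' rd.py; python3 rd.py pics/cur1.png pics/cur2.png pics/cur3.png
```

```text
ref (array([253.29, 200.53]), np.float64(5.19), np.float64(2.75), np.float64(-1.96))
pics/cur1.png [ 0.47  0.02 -1.44] 9.95 (array([277.04, 216.67]), np.float64(5.13), np.float64(-0.24), np.float64(-1.37)) (np.float64(0.22), np.float64(-1.92))
[[0.   0.   0.   0.   0.   0.   0.  ]
 [0.   0.17 0.63 0.63 0.52 0.17 0.  ]
 [0.   0.23 0.59 0.78 0.72 0.26 0.  ]
 [0.   0.   0.   0.29 0.14 0.   0.  ]]
pics/cur2.png [ 0.47  0.02 -1.43] 10.69 (array([277.32, 216.66]), np.float64(5.5), np.float64(0.22), np.float64(-0.97)) (np.float64(0.66), np.float64(-1.25))
[[0.14 0.   0.   0.   0.   0.   0.  ]
 [0.   0.   0.59 0.61 0.67 0.27 0.  ]
 [0.   0.   0.57 0.72 0.9  0.47 0.  ]
 [0.   0.   0.   0.24 0.31 0.   0.  ]]
pics/cur3.png [ 0.47  0.03 -1.45] 73.75 (array([277.63, 216.88]), np.float64(5.29), np.float64(7.11), np.float64(-2.25)) (np.float64(2.57), np.float64(-1.53))
[[0.   0.   0.   0.   0.   0.   0.  ]
 [0.   0.   0.36 0.54 0.53 0.28 0.  ]
 [0.   0.   0.42 0.75 0.81 0.53 0.  ]
 [0.   0.   0.   0.37 0.35 0.23 0.12]]
```

```bash
cat > ov.py <<'E'
from um import *
g=grab("side")
def ov(px,box,p,z0,r,za,S=22):
    l,t,rr,b=box; v=cv2.resize(px[t:b,l:rr],None,fx=S,fy=S,interpolation=0)
    D=np.array([np.cos(p[2]),np.sin(p[2]),0]);N=np.array([-D[1],D[0],0]);C=np.array([p[0],p[1],z0])
    def pl(P,c,cl): cv2.polylines(v,[((np.array([proj(g,k) for k in P])-[l,t]+.5)*S).astype(np.int32)],cl,c,1)
    for x,c in((-.034,(255,255,0)),(-.011,(0,0,255)),(0,(255,255,255)),(.011,(0,0,255)),(.034,(255,255,0))):
        pl([C+D*x+N*r*np.cos(a)+np.array([0,0,za+r*np.sin(a)]) for a in np.linspace(0,2*np.pi,40)],c,True)
    for s in(-1,1): pl([C+D*x+N*s*.012+[0,0,.032] for x in(-.07,.07)],(0,255,255),False)
    pl([C-N*.012+D*x+[0,0,0.] for x in(-.07,.07)],(0,255,255),False)
    pl([C-N*.012+D*.07+[0,0,z] for z in(0,.032)],(0,255,255),False);pl([C+N*.012+D*.07+[0,0,z] for z in(0,.032)],(0,255,255),False)
    pl([C+N*.012*s-D*.07+[0,0,.032] for s in(-1,1)],(0,255,255),False)
    return v
import sys
r=float(sys.argv[1]);za=float(sys.argv[2])
s0=cv2.imread("pics/side0.png"); c2=cv2.imread("pics/cur2.png")
cv2.imwrite("pics/ov0.png",cv2.resize(ov(s0,(233,192,269,213),[.507,.2807,-1.142],0,r,za),(792,462)))
cv2.imwrite("pics/ov2.png",ov(c2,(260,204,294,230),[.4696,.0234,-1.43],.038,r,za))
E
python3 ov.py .007 .024
```

```text
(no output)
```

View pics/ov0.png

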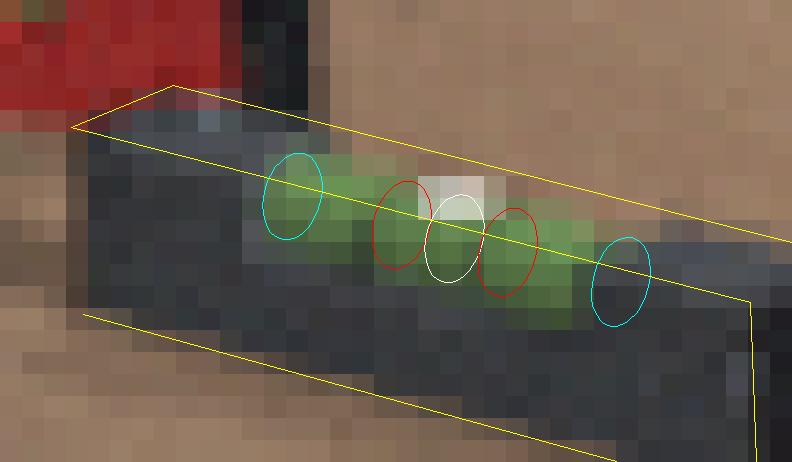

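View pics/ov2.png

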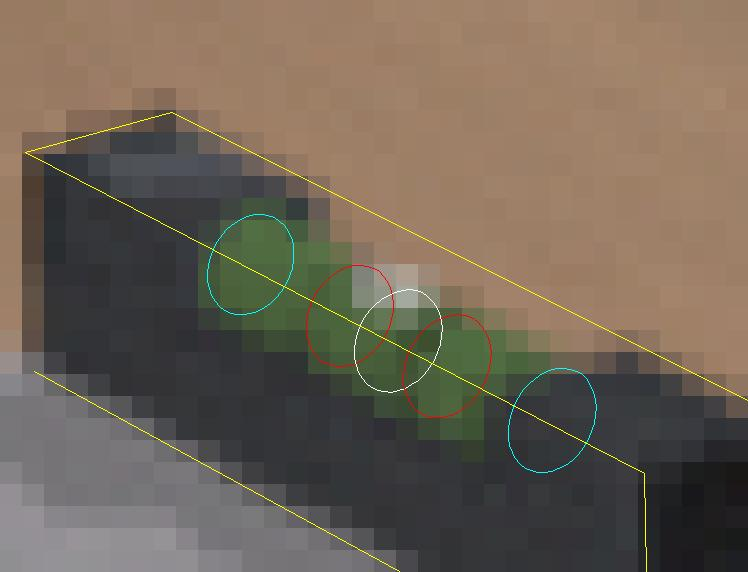

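```bash
python3 ov.py .0095 .0235
```

```text
(no output)
```

View pics/ov0.png

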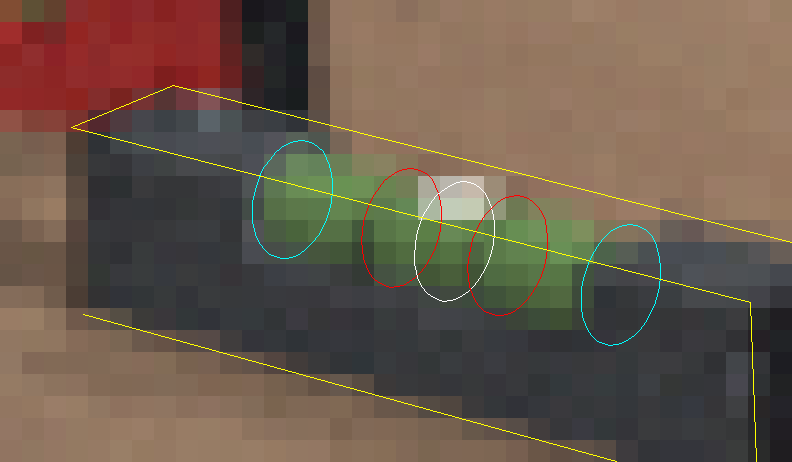

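View pics/ov2.png

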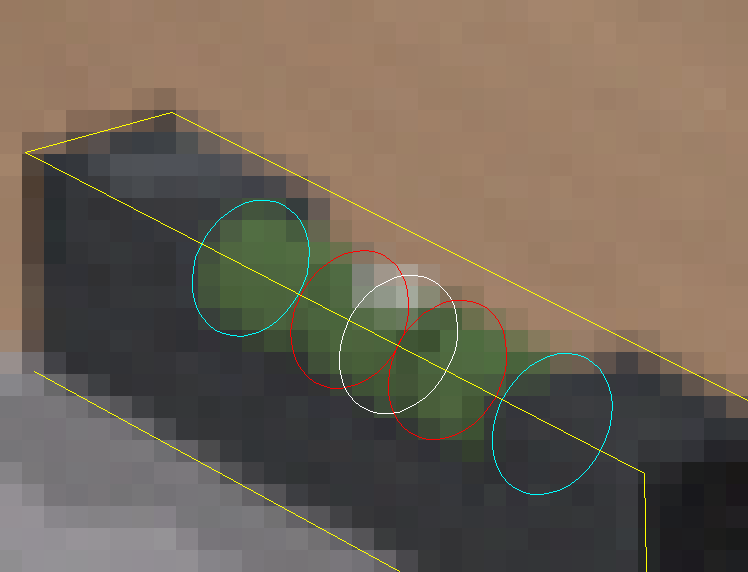

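```bash
python3 - <<'E'
import cv2,numpy as np
def f(p,b,S=24):
    im=cv2.imread(p)[b[1]:b[3],b[0]:b[2]].astype(np.float32); im=cv2.resize(im,None,fx=S,fy=S,interpolation=cv2.INTER_CUBIC)
    return np.clip((im-30)*1.5,0,255).astype(np.uint8)
cv2.imwrite("pics/e0.png",f("pics/side0.png",(242,195,264,210))); 
a=np.mean([cv2.imread(f"pics/cur{i}.png")[210:228,266:288].astype(float) for i in(1,2)],0); 
cv2.imwrite("pics/tmp.png",a); cv2.imwrite("pics/e2.png",f("pics/cur2.png",(266,210,288,228)))
o=np.vstack([cv2.imread("pics/e0.png"),cv2.imread("pics/e2.png")]); cv2.imwrite("pics/e.png",cv2.resize(o,None,fx=.75,fy=.75))
E
```

```text
[ WARN:0@0.077] global loadsave.cpp:1063 imwrite_ Unsupported depth image for selected encoder is fallbacked to CV_8U.
```

View pics/e.png

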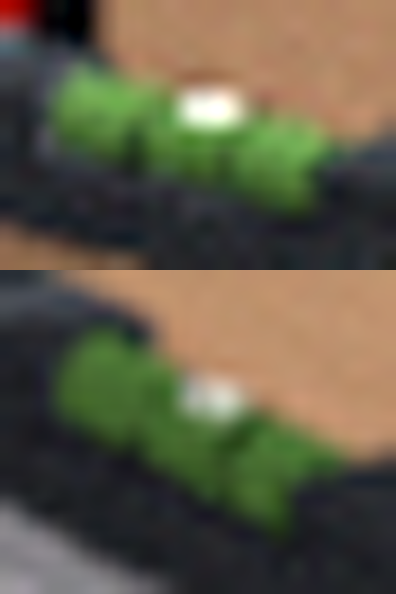

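```bash
python3 - <<'E'
from h import *
g=grab("side"); t=grab("top"); s=arm.get_state(); print(s["t"],s["force"],s["width"],s["eef_pos"])
im=g["pixels"]; cv2.imwrite("pics/cur4.png",im); cv2.imwrite("pics/full4.png",im); cv2.imwrite("pics/top4.png",t["pixels"])
def f(p,b,S=18):
    i=cv2.resize(cv2.imread(p)[b[1]:b[3],b[0]:b[2]].astype(np.float32),None,fx=S,fy=S,interpolation=2); return np.clip((i-30)*1.5,0,255).astype(np.uint8)
a=np.vstack([f("pics/side0.png",(242,195,264,210)),f("pics/cur4.png",(266,210,288,227))]); cv2.imwrite("pics/e4.png",a)
E
python3 rd.py pics/cur4.png 2>/dev/null
```

```text
21.85 [-5.35639858 -3.67033863 17.63129032] 0.039279444535233445 [ 0.49115269 -0.14134441  0.06386883]
ref (array([253.29, 200.53]), np.float64(5.19), np.float64(2.75), np.float64(-1.96))
pics/cur4.png [ 0.47  0.03 -1.45] 73.51 (array([277.64, 216.83]), np.float64(5.29), np.float64(6.93), np.float64(-2.17)) (np.float64(2.3), np.float64(-1.31))
[[0.   0.   0.   0.   0.   0.   0.  ]
 [0.   0.   0.37 0.55 0.53 0.32 0.  ]
 [0.   0.   0.41 0.77 0.8  0.51 0.14]
 [0.   0.   0.   0.34 0.35 0.2  0.  ]]
```

View pics/e4.png

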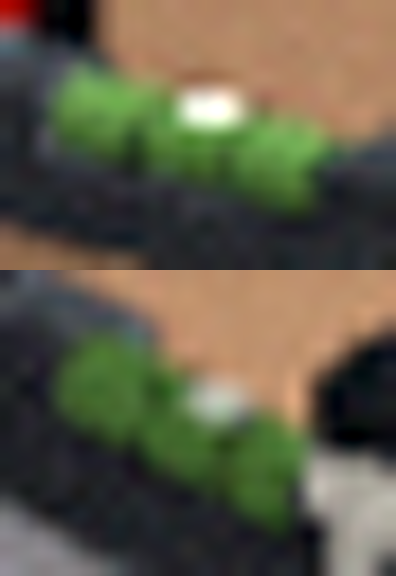

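View pics/full4.png

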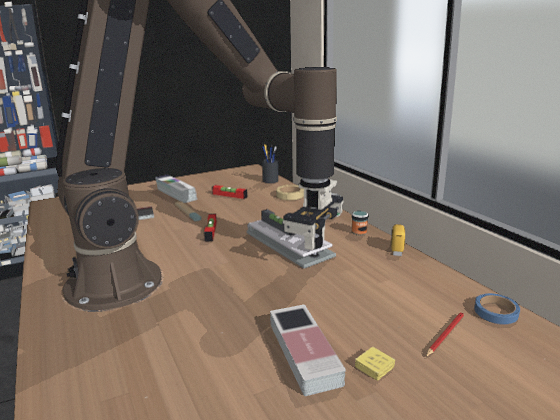

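Estimates of the bubble's offset now cluster around 0 (−2 to +0.5 mm). Resolution is about 4 mm per pixel, so I sample a few more knob angles to average out pixel effects. Each settles before I read it.

```bash
python3 -m handwheel '{"gripper":[-1,-1,-1,-1,-1,-1,-1,-1,-1,-1,-1,-1,-1,-1,-1,-1,-1,-1,-1,-1],"travel":[[0,0,0],[0,0,-0.0005],[0,0,-0.0008],[0,0,-0.0008],[0,0,-0.0008],[0,0,-0.0008],[0,0,-0.0008],[0,0,-0.0008],[0,0,-0.0008],[0,0,-0.0008],[0,0,-0.0008],[0,0,-0.0008],[0,0,-0.0008],[0,0,-0.0008],[0,0,-0.0008],[0,0,-0.0008],[0,0,-0.0008],[0,0,-0.0008],[0,0,-0.0008],[0,0,-0.0008]],"spin":[0.15,0.3,0.382,0.382,0.382,0.382,0.382,0.382,0.382,0.382,0.382,0.382,0.382,0.382,0.382,0.382,0.382,0.382,0.382,0.382]}' 40
python3 sc.py pics/cur5.png 2>/dev/null | head -1
python3 -m handwheel '{"gripper":[-1,-1,-1,-1,-1,-1,-1,-1,-1,-1,-1,-1,-1,-1,-1,-1,-1,-1,-1,-1],"travel":[[0,0,0],[0,0,-0.0005],[0,0,-0.001],[0,0,-0.0015],[0,0,-0.002],[0,0,-0.0024],[0,0,-0.0024],[0,0,-0.0024],[0,0,-0.0024],[0,0,-0.0024],[0,0,-0.0024],[0,0,-0.0024],[0,0,-0.0024],[0,0,-0.0024],[0,0,-0.0024],[0,0,-0.0024],[0,0,-0.0024],[0,0,-0.0024],[0,0,-0.0024],[0,0,-0.0024]],"spin":[0.17,0.34,0.51,0.68,0.85,1,1,1,1,1,1,1,1,1,1,1,1,1,1,1]}' 40
python3 sc.py pics/cur6.png 2>/dev/null| head -1
python3 -m handwheel '{"gripper":[-1,-1,-1,-1,-1,-1,-1,-1,-1,-1,-1,-1,-1,-1,-1,-1,-1,-1,-1,-1],"travel":[[0,0,0],[0,0,-0.0005],[0,0,-0.001],[0,0,-0.0015],[0,0,-0.0018],[0,0,-0.0018],[0,0,-0.0018],[0,0,-0.0018],[0,0,-0.0018],[0,0,-0.0018],[0,0,-0.0018],[0,0,-0.0018],[0,0,-0.0018],[0,0,-0.0018],[0,0,-0.0018],[0,0,-0.0018],[0,0,-0.0018],[0,0,-0.0018],[0,0,-0.0018],[0,0,-0.0018]],"spin":[0.17,0.34,0.51,0.68,0.8,0.8,0.8,0.8,0.8,0.8,0.8,0.8,0.8,0.8,0.8,0.8,0.8,0.8,0.8,0.8]}' 40
python3 sc.py pics/cur7.png 2>/dev/null| head -1
sed -i 's/(274,215,281,219)/(272,213,281,219)/g' rd.py
python3 rd.py pics/cur{1,2,3,5,6,7}.png 2>/dev/null
```

```text
t: 23.9
eef_pos: [0.4912, -0.1413, 0.0635]
ee_rot: [0.654, 1.569, -1.62]
force: [-6.2, -4.0, 18.0]
width: 0.0395
jaw -2.2741 [-6.  -4.5 17.8] [ 0.4912 -0.1413  0.0635] 24.05
t: 26.05
eef_pos: [0.4913, -0.1412, 0.0625]
ee_rot: [0.133, 1.569, -1.356]
force: [-6.2, -3.2, 20.8]
width: 0.0394
jaw -1.4888 [-6.  -2.9 20.4] [ 0.4913 -0.1412  0.0625] 26.2
t: 28.2
eef_pos: [0.4913, -0.1411, 0.0617]
ee_rot: [-0.473, 1.57, -1.333]
force: [-7.1, -1.8, 23.2]
width: 0.0393
jaw -0.8605 [-7.  -1.2 21.7] [ 0.4913 -0.1411  0.0617] 28.35
ref (array([253.29, 200.53]), np.float64(5.19), np.float64(2.75), np.float64(-1.96))
pics/cur1.png [ 0.47  0.02 -1.44] 9.95 (array([276.8 , 216.47]), np.float64(5.42), np.float64(-1.9), np.float64(-1.06)) (np.float64(-1.43), np.float64(-1.6))
[[0.13 0.16 0.   0.   0.   0.   0.   0.   0.  ]
 [0.   0.   0.   0.   0.   0.   0.   0.   0.  ]
 [0.   0.   0.   0.   0.   0.   0.   0.   0.  ]
 [0.   0.   0.   0.17 0.63 0.63 0.52 0.17 0.  ]
 [0.   0.   0.   0.23 0.59 0.78 0.72 0.26 0.  ]
 [0.   0.   0.   0.   0.   0.29 0.14 0.   0.  ]]
pics/cur2.png [ 0.47  0.02 -1.43] 10.69 (arr
[... 1500 characters left out ...]
 0.   0.  ]
 [0.   0.   0.   0.   0.   0.   0.   0.   0.  ]
 [0.   0.   0.13 0.   0.   0.   0.   0.   0.  ]
 [0.   0.   0.   0.24 0.62 0.67 0.52 0.   0.  ]
 [0.   0.   0.   0.22 0.59 0.8  0.7  0.17 0.  ]
 [0.   0.   0.   0.   0.   0.32 0.   0.   0.  ]]
pics/cur7.png [ 0.47  0.02 -1.43] 53.93 (array([277.22, 215.2 ]), np.float64(35.11), np.float64(-9.23), np.float64(4.87)) (np.float64(-8.6), np.float64(4.95))
[[0.26 0.24 0.69 0.92 0.94 0.88 0.91 1.06 0.93]
 [0.38 0.31 0.59 0.74 0.78 0.88 0.88 1.05 1.05]
 [0.35 0.39 0.45 0.68 0.91 0.88 0.86 1.05 1.04]
 [0.15 0.2  0.22 0.77 1.01 0.97 0.89 1.05 1.03]
 [0.   0.   0.   0.49 0.7  0.88 0.91 1.06 0.92]
 [0.   0.   0.   0.   0.17 0.81 0.87 1.06 0.85]]
```

```bash
cat > rg.py <<'E'
from um import *
E0=[(200,208,210),(78,135,98),(96,118,149),(72,66,63),(40,55,45)]
E1=[(165,178,175),(60,98,75),(103,127,157),(64,61,60),(40,55,45)]
g=grab("side"); s0=cv2.imread("pics/side0.png")
ps=[];
for i in(1,2,6): ps.append(fit(g,cv2.imread(f"pics/cur{i}.png"),(254,200,302,240),np.array([.4696,.0234,-1.43]),.038,"pics/z.png")[0])
p=np.mean(ps,0); print(np.array(ps).round(4),p)
D=np.array([p[0],p[1],.038]); 
d=np.array([np.cos(p[2]),np.sin(p[2]),0]); N=np.array([-d[1],d[0],0])
for cut in(.05,.12,.2):
    A=loc(g,s0,(250,199,257,202),E0,[.507,.2807,-1.142],0,.0303,cut)
    # solve h,y0 for ref x=0
    h0=.0303-A[2]/1840; y0=A[3]+A[2]/1.84*2.04
    xs=[];js=[]
    for i,j in((6,-1.4888),(1,-1.6277),(2,-1.9744),(5,-2.2741),(3,-2.5745)):
        L=loc(g,cv2.imread(f"pics/cur{i}.png"),(274,215,281,219),E1,p,.038,h0,cut)
        f=lambda x:proj(g,D+d*x*1e-3+N*y0*1e-3+[0,0,h0])
        a=f(0);u=f(1)-a; x=(L[0]-a)@u/(u@u); res=(L[0]-a)-x*u; xs.append(x);js.append(-j); print(i,j,L[0],"x",round(x,2),"res px",res.round(2))
    xs=np.array(xs);js=np.array(js); print(cut,"h0",h0,"y0",y0,"b at jaw -2.2741 w/ slope4.5:",(xs-4.5*(js-2.2741)).mean().round(2),"free",np.polyfit(js-2.2741,xs,1).round(2))
E
python3 rg.py 2>/dev/null
```

```text
[[ 0.4691  0.0229 -1.4369]
 [ 0.4694  0.0229 -1.4338]
 [ 0.4692  0.0229 -1.4371]] [ 0.46922465  0.02290359 -1.43592421]
6 -1.4888 [276.84 216.58] x -4.08 res px [-0.03  0.06]
1 -1.6277 [276.95 216.59] x -3.62 res px [-0.01  0.02]
2 -1.9744 [277.23 216.63] x -2.44 res px [ 0.03 -0.06]
5 -2.2741 [277.37 216.75] x -1.64 res px [ 0.01 -0.02]
3 -2.5745 [277.65 216.9 ] x -0.23 res px [ 0.01 -0.02]
0.05 h0 0.030495652173913045 y0 0.5808695652173913 b at jaw -2.2741 w/ slope4.5: -1.11 free [ 3.43 -1.42]
6 -1.4888 [276.81 216.6 ] x -4.77 res px [-0.07  0.13]
1 -1.6277 [277.04 216.67] x -3.72 res px [-0.05  0.09]
2 -1.9744 [277.32 216.66] x -2.64 res px [ 0.02 -0.03]
5 -2.2741 [277.35 216.71] x -2.42 res px [ 0. -0.]
3 -2.5745 [277.63 216.88] x -0.97 res px [-0.01  0.02]
0.12 h0 0.030305434782608696 y0 1.088913043478261 b at jaw -2.2741 w/ slope4.5: -1.62 free [ 3.1  -2.02]
6 -1.4888 [276.8  216.63] x -4.75 res px [-0.08  0.16]
1 -1.6277 [277.02 216.68] x -3.78 res px [-0.06  0.11]
2 -1.9744 [277.41 216.7 ] x -2.2 res px [ 0.02 -0.04]
5 -2.2741 [277.44 216.75] x -1.98 res px [ 0.   -0.01]
3 -2.5745 [277.58 216.86] x -1.21 res px [-0.01  0.02]
0.2 h0 0.030305434782608696 y0 1.088913043478261 b at jaw -2.2741 w/ slope4.5: -1.5 free [ 3.09 -1.9 ]
```

The fit is clean (residuals ≤0.15 px) and puts zero at jaw yaw ≈ −2.65, which is 2.6 rad of turning and inside the stated range. Now I turn there from −0.86.

```bash
python3 -m handwheel '{"gripper":[-1,-1,-1,-1,-1,-1,-1],"travel":[[0,0,0.0003],[0,0,0.0008],[0,0,0.0012],[0,0,0.0016],[0,0,0.002],[0,0,0.0024],[0,0,0.0024]],"spin":[-0.17,-0.34,-0.51,-0.68,-0.85,-1,-1]}' 40
python3 -m handwheel '{"gripper":[-1,-1,-1,-1,-1,-1,-1],"travel":[[0,0,0.0003],[0,0,0.0008],[0,0,0.0012],[0,0,0.0016],[0,0,0.002],[0,0,0.0022],[0,0,0.0022]],"spin":[-0.17,-0.34,-0.51,-0.68,-0.85,-1,-1]}' 40
python3 -m handwheel '{"gripper":[-1,-1,-1,-1,-1,-1,-1,-1,-1,-1,-1,-1,-1,-1,-1,-1,-1,-1,-1,-1],"travel":[[0,0,0.0003],[0,0,0.0006],[0,0,0.0006],[0,0,0.0006],[0,0,0.0006],[0,0,0.0006],[0,0,0.0006],[0,0,0.0006],[0,0,0.0006],[0,0,0.0006],[0,0,0.0006],[0,0,0.0006],[0,0,0.0006],[0,0,0.0006],[0,0,0.0006],[0,0,0.0006],[0,0,0.0006],[0,0,0.0006],[0,0,0.0006],[0,0,0.0006]],"spin":[-0.15,-0.28,-0.28,-0.28,-0.28,-0.28,-0.28,-0.28,-0.28,-0.28,-0.28,-0.28,-0.28,-0.28,-0.28,-0.28,-0.28,-0.28,-0.28,-0.28]}' 40
python3 sc.py pics/cur8.png 2>/dev/null| head -1
sed -i 's/(3,-2.5745))/(3,-2.5745),(8,-2.65))/' rg.py; python3 rg.py 2>/dev/null
python3 - <<'E'
import cv2,numpy as np
i=cv2.imread("pics/cur8.png")[195:250,245:325]; cv2.imwrite("pics/e8.png",cv2.resize(i,None,fx=9,fy=9,interpolation=2))
E
```

```text
t: 29.15
eef_pos: [0.4913, -0.1412, 0.0627]
ee_rot: [0.303, 1.569, -1.348]
force: [-6.3, -3.6, 18.8]
width: 0.0393
t: 29.85
eef_pos: [0.4912, -0.1413, 0.0637]
ee_rot: [0.76, 1.569, -1.676]
force: [-5.3, -4.5, 18.4]
width: 0.0393
t: 31.85
eef_pos: [0.4911, -0.1413, 0.0639]
ee_rot: [0.891, 1.569, -1.76]
force: [-5.5, -2.8, 17.0]
width: 0.0394
jaw -2.6514 [-6.2 -3.3 18.2] [ 0.4911 -0.1413  0.0639] 32.0
[[ 0.4691  0.0229 -1.4369]
 [ 0.4694  0.0229 -1.4338]
 [ 0.4692  0.0229 -1.4371]] [ 0.46922465  0.02290359 -1.43592421]
6 -1.4888 [276.84 216.58] x -4.08 res px [-0.03  0.06]
1 -1.6277 [276.95 216.59] x -3.62 res px [-0.01  0.02]
2 -1.9744 [277.23 216.63] x -2.44 res px [ 0.03 -0.06]
5 -2.2741 [277.37 216.75] x -1.64 res px [ 0.01 -0.02]
3 -2.5745 [277.65 216.9 ] x -0.23 res px [ 0.01 -0.02]
8 -2.65 [277.76 216.91] x 0.22 res px [ 0.03 -0.06]
0.05 h0 0.030495652173913045 y0 0.5808695652173913 b at jaw -2.2741 w/ slope4.5: -1.17 free [ 3.6  -1.33]
6 -1.4888 [276.81 216.6 ] x -4.77 res px [-0.07  0.13]
1 -1.6277 [277.04 216.67] x -3.72 res px [-0.05  0.09]
2 -1.9744 [277.32 216.66] x -2.64 res px [ 0.02 -0.03]
5 -2.2741 [277.35 216.71] x -2.42 res px [ 0. -0.]
3 -2.5745 [277.63 216.88] x -0.97 res px [-0.01  0.02]
8 -2.65 [277.75 216.89] x -0.48 res px [ 0.01 -0.02]
0.12 h0 0.030305434782608696 y0 1.088913043478261 b at jaw -2.2741 w/ slope4.5: -1.71 free [ 3.28 -1.92]
6 -1.4888 [276.8  216.63] x -4.75 res px [-0.08  0.16]
1 -1.6277 [277.02 216.68] x -3.78 res px [-0.06  0.11]
2 -1.9744 [277.41 216.7 ] x -2.2 res px [ 0.02 -0.04]
5 -2.2741 [277.44 216.75] x -1.98 res px [ 0.   -0.01]
3 -2.5745 [277.58 216.86] x -1.21 res px [-0.01  0.02]
8 -2.65 [277.64 216.88] x -0.93 res px [-0.01  0.01]
0.2 h0 0.030305434782608696 y0 1.088913043478261 b at jaw -2.2741 w/ slope4.5: -1.68 free [ 3.   -1.95]
```

View pics/e8.png

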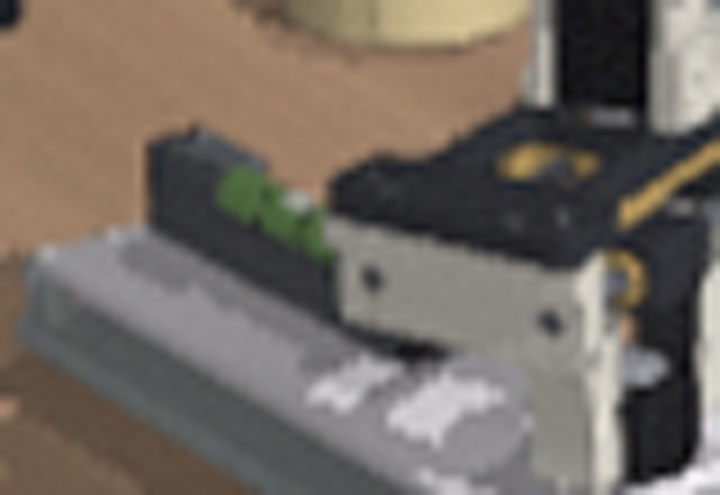

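```bash
python3 - <<'E'
from h import *
s=arm.get_state(); print(s["t"],s["force"],s["width"]); print(arm.job_done())
E
```

```text
32.05 [-5.99512311 -4.25021342 18.37839936] 0.03947827310974424
the job is handed in; nothing more can be done
None
```

I placed the dark steel level flat and lengthwise on the plate and let go of it. Then I gripped the knob, pressed the plate down and turned the knob to a net of about 2.6 rad clockwise. I handed in at 32 s, still gripping and pressing the knob with about 18 N, against the 7–10 N needed.

**Plate:** When I first pressed, the knob went down about 8.8 mm to a firm stop. Through all the turning it kept rising by the expected 1.2 mm per radian, so the knob turned and the plate stayed on its stop.

**Bubble:**
- **How I read it:** The arm hid the vial from the top camera, so I used only the side camera, at about 4 mm per pixel. The zero came from the first picture, with the level on the worktop.
- **Result:** The last settled readings were −0.9 to +0.2 mm, and the fit over several knob angles gave about +0.5 mm. Both are inside the 3 mm limit.
- **Disagreements:** The fitted movement was 3.0–3.6 mm per radian instead of 4.5. A rough check against the vial lines suggested about −2 mm. An early, coarser estimate from the vial outline would put it near +4 mm, outside the limit; I gave that one little weight.

**Bystanders:** I did not touch the tin, pot, tape measure or tape roll, or the red look-alike levels. I made no separate final check of their positions.

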